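# Set out test pieces, plug in the probe and close the hood

### The arm

A 6-joint arm with a two-finger parallel gripper is mounted at the origin on the work surface. World frame = base frame: x ahead of the robot, y to its left, z up, the work surface at z = 0. Lengths are in m, angles in rad, forces in N, time in s.
With the tool pointing down it reaches from about 0.325 to 0.75 m from the base axis. Payload 7.6 kg.
Tool frame: the origin (TCP) lies at the centre of the arm's flange, where the gripper is bolted on; the fingertips stand 173 mm ahead of it and the grasp point (between the pads) lies robot.pinch_z ahead of it (robot.pinch_z is the distance from the TCP to the grasp point, in m); z points along the fingers, y is the line along which they close (so a half turn about z gives the same grasp; the last joint's range is limited). The gripper opens to 85 mm and grips with 20 to 120 N. Pads are 22 mm wide; open, the fingers measure 114 mm over their backs; the gripper's body (76 mm by 85 mm) begins 54 mm behind the grasp point. The pads swing forward as they close: fully open they stand 13 mm farther back than shut.
Start: joints at [1.254, 0.052, 1.401, -0, 1.689, -0.07], TCP at [0.128, 0.509, 0.405] pointing down, gripper open.
Joint ranges: [-2.9, 2.9], [-0.91, 2.17], [0.12, 2.37], [-1.06, 4.2], [0.26, 2.73], [-2.93, 2.93]. Speed limits (rad/s): [2.57, 2.57, 3.01, 3.14, 3.14, 3.14].

### API

Orientations are given as a rotation vector (axis times angle).
In Python, from station import robot gives the robot as it stands.
- The arm moves only by the tool jog_arm, never from a script. Its argument "rows" is a list of rows, each a list of 3 entries, a list of its own where there are three numbers: the shift along the tool's x, y, z as a fraction of full scale, then the turn, a rotation vector about the tool's x, y, z as a fraction of full scale, then the closure, from 0 (fully open) to 1 (shut). A call has 1 to 12 rows; each row is the pose to reach, as a shift and turn from the pose commanded when the call began, along the tool's axes at that moment; what a row does not reach only later rows make up. Full scale, the value 1, is 0.3 m for a shift and pi/2 rad for a turn. A row lasts 1/12 s, in which the tool goes at most 41.7 mm and 7.16 degrees, less where a joint would pass 70% of its speed; a pose out of reach is approached as far as the arm can. A call with a number of a shift or a turn outside -1 to 1 is refused whole. A call with a gripper value outside its range is refused whole. The fingers move at their own pace and stop on an object; the grip force is fixed at half the most. Time passes only in rows, so rows that repeat a pose let the fingers close. It gives the time, the measured TCP pose, the force, the opening and the grip force at its end, in the units of the state.
- robot.get_state(): the state, without advancing time (a new reading comes with each control period).
- robot.camera(name): name is "side" or "top"; returns the picture (480x640x3 uint8, red, green, blue); there is no depth.
- robot.get_calibration(name): a dict with "fovy" (degrees; the focal length in pixels is half the picture's height over the tangent of half this angle, whatever the lens; pixels are square), "cx", "cy" (the principal point, pixels), "D" ([k1, k2, p1, p2, k3] as OpenCV has them; the pictures are not rectified), "world_from_camera" (4x4, takes a point from camera to world coordinates). Camera axes: x right, y down, z forward; pixel columns grow to the right and rows downward; lengths in m; the calibration is good to about 2 mm. A picture is of the moment at which its call begins. get_calibration takes no time and is no camera call.
- robot.hand_in(): hands the job in; it is judged then, once.
The state is a dict: "time_s": time; "q": joint angles; "joint_vel": joint speeds; "joint_torque": joint torques, N m; "position": TCP position; "orientation": TCP orientation; "force": force on the tool from outside, world axes, zero at the start; "moment": the same for the moment, N m; "gripper_width": finger opening in m; "grasp_force": force on a finger pad.
Only numpy, scipy, OpenCV 4.12 (cv2) and the standard library are available. Lean on these libraries where they do the work, as an engineer would, in place of code of your own. Each camera call takes 0.05 s, during which the arm holds its last target. There are 200 camera calls.

### The job

Set up a heating run: swing the half-open clear hood up to stand open, slide every test piece along the stage, without lifting it, squarely into a printed outline of its own so that they lie in one even row (any piece in any outline), and then gently lower the hood until it is fully closed over them. Also push the yellow probe's pin all the way into the brass-framed opening of the terminal block and leave it there. Leave everything else on the bench where it is.

Things in the scene. Friction and masses are not known exactly. Their poses are not given: they have to be found in the camera images.
- stage: Fixed flat heated stage, grey rim and bright metal top, 300 (its x) x 390 (its y) x 20 mm tall; top face 20 mm above the bench. Origin on the bench under the middle outline; its x points away from the robot to the hood's hinge, its y along the row. It reaches from 195 mm in front of the origin to 105 mm behind it, and 195 mm to either side. It can be anywhere within a few cm and slightly turned.
- mark0 (a point): Centre, on the stage's top face, of printed outline 0 of five (dark rectangles, 76 mm along the stage's x by 40 mm along its y inside, spaced 60 mm apart along y; 0 is at the stage's -y end). Axes as the stage.
- mark1 (a point): Centre, on the stage's top face, of printed outline 1 of five (dark rectangles, 76 mm along the stage's x by 40 mm along its y inside, spaced 60 mm apart along y; 0 is at the stage's -y end). Axes as the stage.
- mark2 (a point): Centre, on the stage's top face, of printed outline 2 of five (dark rectangles, 76 mm along the stage's x by 40 mm along its y inside, spaced 60 mm apart along y; 0 is at the stage's -y end). Axes as the stage.
- mark3 (a point): Centre, on the stage's top face, of printed outline 3 of five (dark rectangles, 76 mm along the stage's x by 40 mm along its y inside, spaced 60 mm apart along y; 0 is at the stage's -y end). Axes as the stage.
- mark4 (a point): Centre, on the stage's top face, of printed outline 4 of five (dark rectangles, 76 mm along the stage's x by 40 mm along its y inside, spaced 60 mm apart along y; 0 is at the stage's -y end). Axes as the stage.
- piece0: Loose dumbbell-shaped orange plastic test piece lying flat on the stage, 66 mm long (its x), 14 mm thick; two 18 x 30 mm ends and an 18 mm wide, 30 mm long waist between them; about 60 g. Origin at the centre of its underside. May be absent. It is the same either way round.
- piece1: Loose dumbbell-shaped black plastic test piece lying flat on the stage, 66 mm long (its x), 14 mm thick; two 18 x 30 mm ends and an 18 mm wide, 30 mm long waist between them; about 60 g. Origin at the centre of its underside. May be absent. It is the same either way round.
- piece2: Loose dumbbell-shaped green plastic test piece lying flat on the stage, 66 mm long (its x), 14 mm thick; two 18 x 30 mm ends and an 18 mm wide, 30 mm long waist between them; about 60 g. Origin at the centre of its underside. May be absent. It is the same either way round.
- piece3: Loose dumbbell-shaped blue plastic test piece lying flat on the stage, 66 mm long (its x), 14 mm thick; two 18 x 30 mm ends and an 18 mm wide, 30 mm long waist between them; about 60 g. Origin at the centre of its underside. May be absent. It is the same either way round.
- piece4: Loose dumbbell-shaped red plastic test piece lying flat on the stage, 66 mm long (its x), 14 mm thick; two 18 x 30 mm ends and an 18 mm wide, 30 mm long waist between them; about 60 g. Origin at the centre of its underside. May be absent. It is the same either way round.
- hood (a joint): Angle of the clear hinged hood, rad: 0 fully closed over the outlines, about 1.6 standing open, 1.9 at its stop; it starts half open. Its hinge is stiff, so it stays where it is left; moving it takes about 2 to 4 N at the handle. Closed it covers, in the stage's frame, x from -55 to +80 mm and y within 165 mm, with 36 mm headroom and 4 mm walls; its top is 61 mm above the bench.
- hood_handle (a point): Middle of the hood's black round handle bar (13 mm thick, 124 mm long, along the stage's y) held 40 mm out from the hood's front wall on two rods 110 mm apart. From the hinge it is, with the hood closed, 175 mm towards the robot and 30 mm up (stage axes); its axes turn with the hood. Pinched from above with the fingers in front of and behind it, the bar turns in the grip as the hood swings.
- hinge_line (a point): Middle of the hood's hinge line, which runs along the stage's y, 80 mm behind the stage's origin and 21 mm above the bench. Axes as the stage.
- probe: Loose cordless temperature probe lying on the bench: yellow handle box 70 (its x) x 26 x 24 mm tall, with an 8 mm thick, 40 mm long round-ended steel pin out of its +x end, the pin's axis 12 mm above the underside; about 90 g. Origin at the centre of the handle's underside.
- probe_tip (a point): End of the probe's pin, 75 mm along +x from the probe's origin and 12 mm up.
- terminal: Fixed blue-grey terminal block on the bench, 80 (its x) x 100 x 50 mm tall. Origin at the bottom of its front face, which faces -x, towards the robot; its x points into the block.
- opening (a point): Mouth of the brass-framed 13 mm square opening in the terminal block's front face, its centre 12 mm above the bench (the height of the pin of a probe lying on the bench); x points straight in. The hole is 45 mm deep, so the whole 40 mm pin goes in until the handle meets the block.
- jar: Bystander: small amber jar, 52 mm wide, 75 mm tall; origin under its centre.
- beaker: Bystander: clear beaker, 68 mm wide, 85 mm tall; origin under its centre.
- brush: Bystander: brush, 170 mm long, lying on the bench; origin under its middle.
- weight: Bystander: brass weight, 44 mm wide, 60 mm tall; origin under its centre.
Not all that is in view belongs to the job. What is shaped like the piece4 but pink is not meant.

How it is judged:
By the outcome, as a careful person would: the job done as asked, in the order asked, and still so for the second after the job is handed in, with the robot touching nothing.
Of piece0, piece1, piece2, piece3, piece4 only 4 to 5 are there at a start; the rules pass over those that are not, and their reading is None.
At some moment in a run one of piece0, piece1, piece2, piece3, piece4 may be knocked a few centimetres aside while the robot is not near it.
Once in a run the grip may slacken for a moment while it holds something.
It also fails if it takes over 210 s, if anything falls off the work surface, if the arm or the gripper's body presses on something with over 40 N, if the wrist force passes 120 N, or if a joint passes its speed limit or range.

## Working session

There is one attempt and no reset: what is moved stays moved. The work goes in short steps, Python scripts to look and compute and a tool call to move; the robot and the scene stay as the last step left them, time stands still between calls to the robot, and variables do not carry over. Pictures are saved under pics/ and viewed, at most 14 in all, crops included, and the job is handed in when it is done.

Besides the shell and the picture viewer there is one more tool, called after "Emit:" in YAML: its name, and indented under it one key for each argument. jog_arm: Moves the arm, as the interface text tells. Its arguments: {"type":"object","properties":{"rows":{"type":"array"}},"required":["rows"]}

```bash
mkdir -p pics; ls
cat > h.py <<'E'
import numpy as np, cv2
from station import robot
from scipy.spatial.transform import Rotation as R
def cal(n):
    c=robot.get_calibration(n); f=240/np.tan(np.radians(c["fovy"])/2)
    return np.array([[f,0,c["cx"]],[0,f,c["cy"]],[0,0,1]]),np.array(c["D"],float),np.array(c["world_from_camera"])
def ray(n,uv):
    K,D,T=cal(n); p=cv2.undistortPoints(np.array(uv,float).reshape(-1,1,2),K,D)[:,0]
    d=np.c_[p,np.ones(len(p))]@T[:3,:3].T
    return T[:3,3],d
def toz(n,uv,z):
    o,d=ray(n,uv); return o+d*((z-o[2])/d[:,2])[:,None]
def proj(n,P):
    K,D,T=cal(n); Ti=np.linalg.inv(T)
    return cv2.projectPoints(np.array(P,float).reshape(-1,3),cv2.Rodrigues(Ti[:3,:3])[0],Ti[:3,3],K,D)[0][:,0]
def snap(n,f=None):
    im=cv2.cvtColor(robot.camera(n),cv2.COLOR_RGB2BGR)
    if f: cv2.imwrite("pics/"+f,im)
    return im
E
python3 - <<'E'
from h import *
for n in("top","side"):
    snap(n,n+"0.png"); K,D,T=cal(n); print(n,K[0,0],D,T.round(3).tolist())
s=robot.get_state(); print(s,robot.pinch_z)
E
```

```text
pics
top 466.37582933860784 [-0.1242583  0.         0.         0.         0.       ] [[-0.015, -0.983, 0.182, 0.31], [-1.0, 0.014, -0.006, -0.029], [0.004, -0.182, -0.983, 1.157], [0.0, 0.0, 0.0, 1.0]]
side 513.7703648755296 [-0.07147501  0.          0.          0.          0.        ] [[0.725, -0.49, 0.484, -0.079], [-0.688, -0.494, 0.531, -0.652], [-0.021, -0.718, -0.696, 0.877], [0.0, 0.0, 0.0, 1.0]]
{'time_s': 0.1, 'q': array([ 1.25371805e+00,  5.27942921e-02,  1.40160688e+00,  2.04025582e-05,
        1.68857907e+00, -7.02833081e-02]), 'joint_vel': array([-0.00157373, -0.00030655, -0.00276303,  0.0002243 , -0.00107824,
        0.00197131]), 'joint_torque': array([ 1.55318216e-03, -3.82580209e+01, -3.60986674e+01, -3.60644037e-05,
        4.67084086e-03,  8.90548392e-06]), 'position': array([0.12821803, 0.50908514, 0.40395397]), 'orientation': array([-3.86642424e-01, -3.11741954e+00,  2.13255351e-03]), 'force': array([ 0.2544138 , -0.29230752,  0.06309279]), 'moment': array([ 0.02031842,  0.01127227, -0.08076108]), 'grasp_force': 0.0, 'gripper_width': 0.08533554192867948} 0.1547
```

View pics/top0.png

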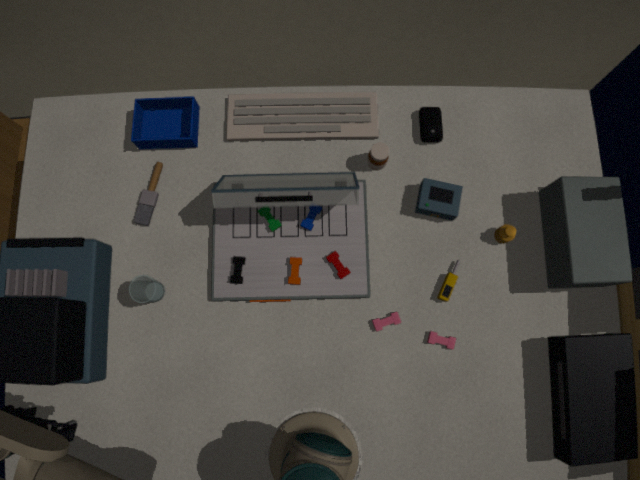

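View pics/side0.png

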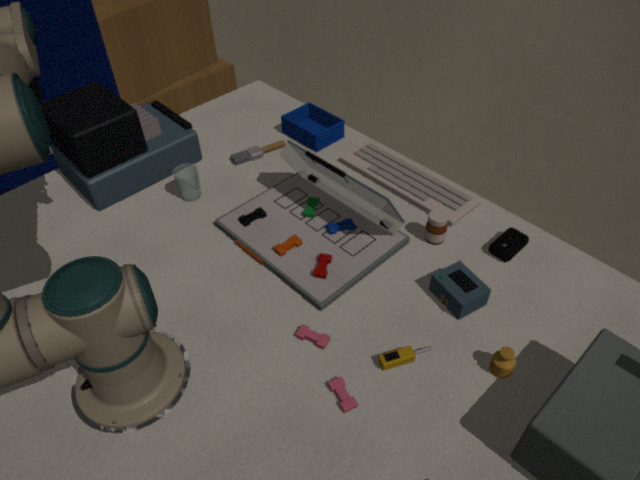

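Both views show five pieces on the stage: green (269,218), blue (312,217), black (238,270), orange (295,270) and red (338,265). Two pink decoys lie on the bench at (386,321) and (441,340). The hood handle is at (285,199), the probe at (448,287), and the terminal at (439,198). I'll check with close crops.

Run:
```python
from h import *
a=cv2.imread("pics/top0.png"); 
c=cv2.resize(a[165:310,200:380],None,fx=4.4,fy=4.1,interpolation=cv2.INTER_CUBIC)
c=cv2.resize(a[165:305,200:380],None,fx=4.2,fy=4.2,interpolation=cv2.INTER_CUBIC); cv2.imwrite("pics/c1.png",c)
b=cv2.resize(a[170:310,400:520],None,fx=4.2,fy=4.2,interpolation=cv2.INTER_CUBIC)
cv2.imwrite("pics/c2.png",b)
```

```text
(no output)
```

View pics/c1.png

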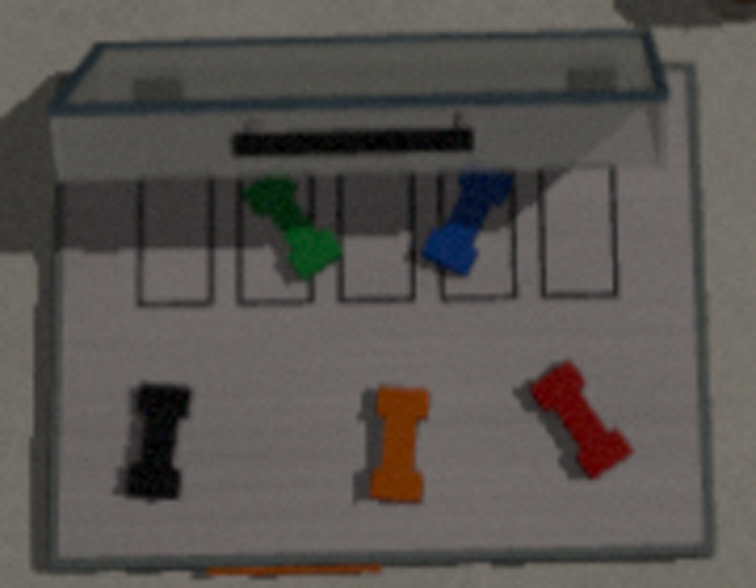

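View pics/c2.png

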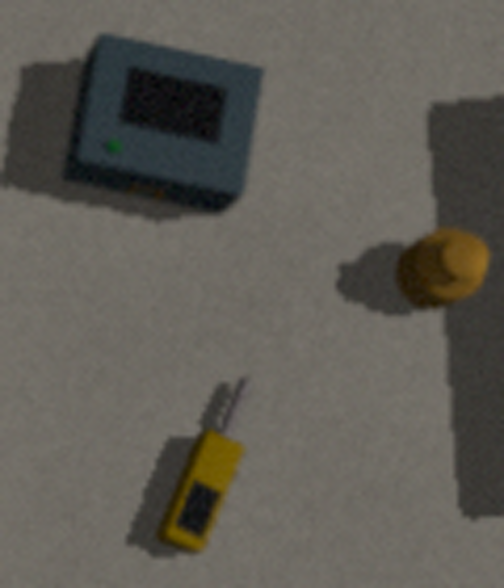

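The crops confirm the choices. The five dumbbells are on the stage. The opening is the small orange-brown spot at crop pixel (150,190), on the terminal's front face, and the probe pin points up and to the right. The pink pieces are excluded. Next I'll measure.

```bash
cat >> h.py <<'E'
HSV={'orange':((5,150,90),(16,255,255)),'black':((0,0,0),(180,255,38)),'green':((45,120,25),(80,255,255)),'blue':((105,120,25),(125,255,255)),'red':((172,150,60),(180,255,255)),'yellow':((20,150,60),(32,255,255))}
def mask(im,c,roi=None):
    h=cv2.cvtColor(im,cv2.COLOR_BGR2HSV); m=cv2.inRange(h,*HSV[c])
    if c=='red': m|=cv2.inRange(h,(0,150,60),(4,255,255))
    if roi: k=np.zeros_like(m); k[roi[1]:roi[3],roi[0]:roi[2]]=1; m*=k
    return m
def big(m):
    cs=cv2.findContours(m,cv2.RETR_EXTERNAL,cv2.CHAIN_APPROX_NONE)[0]
    return max(cs,key=cv2.contourArea) if cs else None
def piece(n,im,c,roi,z=0.031):
    "world centre and yaw of the long axis, from the filled blob moved onto plane z"
    k=big(mask(im,c,roi)); 
    if k is None: return None
    m=np.zeros(im.shape[:2],np.uint8); cv2.drawContours(m,[k],-1,1,-1)
    v,u=np.nonzero(m); P=toz(n,np.c_[u,v],z)[:,:2]; 
    r=cv2.minAreaRect((P*1e4).astype(np.float32)); w=cv2.boxPoints(r)/1e4
    e=w[1]-w[0]; f=w[2]-w[1]; 
    if np.hypot(*e)<np.hypot(*f): e,f=f,e
    _,vec=np.linalg.eigh(np.cov((P-P.mean(0)).T)); a=vec[:,1]
    y=np.arctan2(a[1],a[0]); y=(y+np.pi/2)%np.pi-np.pi/2
    return P.mean(0),np.array(r[0])/1e4,y,np.hypot(*e),np.hypot(*f),len(v)
def stage_report(n,im,roi=(205,165,372,293)):
    for c in('orange','black','green','blue','red'):
        p=piece(n,im,c,roi)
        if p: print(c,'mean',p[0].round(4),'rect',p[1].round(4),'yaw',round(np.degrees(p[2]),1),'LW',round(p[3],3),round(p[4],3),p[5])
E
python3 - <<'E'
from h import *
im=cv2.imread("pics/top0.png")
stage_report("top",im,(205,205,372,293))
s=cv2.imread("pics/side0.png")
print('side');stage_report("side",s,(215,180,405,300))
f=lambda L:[((x+.5)/4.2-.5+200,(y+.5)/4.2-.5+165) for x,y in L]
P=toz("top",f([(138,303.5),(213,302),(238,302),(314,300.5),(338,300),(414,298.5),(441,298.5),(516,297),(541,297),(617,296)]),.02)
sd=np.polyfit(P[:,1],P[:,0],1); yaw=-np.arctan(sd[0]); print('outline yaw deg',np.degrees(yaw),'front edge pts',P[:,:2].round(4).tolist())
ex=np.array([np.cos(yaw),np.sin(yaw)]); O=P[:,:2].mean(0)+ex*.039; print('origin',O)
print('stage corners',toz("top",f([(55,565),(710,552),(690,65)]),.02).round(4).tolist())
g=lambda L:[((x+.5)/4.2-.5+400,(y+.5)/4.2-.5+170) for x,y in L]
print('term top',toz("top",g([(100,35),(263,70),(240,195),(80,163)]),.05).round(4).tolist())
print('term bottom',toz("top",g([(68,180),(222,212)]),0).round(4).tolist())
print('opening',toz("top",g([(150,191)]),.012).round(4))
print('pin',toz("top",g([(222,433),(244,379)]),.012).round(4).tolist())
print('probe',piece("top",im,'yellow',(430,260,470,310),.02)[:5])
# hood angle: handle ray
o,d=ray("top",f([(353,142)])); d=d[0]; e2=np.append(ex,0)
H=np.append(O+.08*ex,.021)
for th in np.arange(.4,1.3,.05):
    a=-.175*np.cos(th)+.03*np.sin(th); b=.175*np.sin(th)+.03*np.cos(th)
    p=o+d*((H[2]+b-o[2])/d[2]); print(round(th,2),round(((p-H)@e2-a)*1000,1),p.round(3),end='; ')
E
```

```text
orange mean [0.4459 0.0417] rect [0.4461 0.0412] yaw -4.8 LW 0.063 0.029 250
black mean [0.4484 0.1823] rect [0.4488 0.1824] yaw -6.9 LW 0.065 0.031 272
green mean [0.5762 0.104 ] rect [0.5785 0.1047] yaw 38.0 LW 0.067 0.029 227
blue mean [0.5783 0.0017] rect [0.5798 0.0012] yaw -30.4 LW 0.066 0.03 246
red mean [ 0.4583 -0.0628] rect [ 0.459  -0.0629] yaw 33.0 LW 0.064 0.028 246
side
orange mean [0.4433 0.0365] rect [0.4434 0.0362] yaw -3.1 LW 0.066 0.035 250
black mean [0.4444 0.1755] rect [0.445  0.1756] yaw -4.8 LW 0.066 0.035 220
green mean [0.5728 0.0985] rect [0.5738 0.099 ] yaw 35.0 LW 0.075 0.03 193
blue mean [ 0.5759 -0.0041] rect [ 0.5762 -0.0037] yaw -27.6 LW 0.066 0.041 258
red mean [ 0.4536 -0.0683] rect [ 0.454 -0.068] yaw 33.4 LW 0.071 0.03 267
outline yaw deg 0.1039156697705551 front edge pts [[0.5329, 0.1975], [0.5332, 0.1527], [0.533, 0.1378], [0.5332, 0.0926], [0.5333, 0.0784], [0.5336, 0.0334], [0.5333, 0.0174], [0.5336, -0.027], [0.5334, -0.0418], [0.5334, -0.0867]]
origin [0.57229032 0.05548865]
stage corners [[0.3787, 0.2434, 0.02], [0.3815, -0.1373, 0.02], [0.
[... 296 characters left out ...]
y([ 0.40117471, -0.33389434]), array([ 0.40133364, -0.33405937]), np.float64(-0.44731965658056616), np.float32(0.070133284), np.float32(0.023874387))
0.4 99.9 [0.603 0.061 0.117]; 0.45 92.9 [0.601 0.061 0.124]; 0.5 85.6 [0.599 0.06  0.131]; 0.55 78.0 [0.597 0.059 0.138]; 0.6 70.1 [0.595 0.059 0.145]; 0.65 62.0 [0.593 0.058 0.151]; 0.7 53.7 [0.591 0.058 0.157]; 0.75 45.2 [0.59  0.057 0.162]; 0.8 36.6 [0.588 0.057 0.167]; 0.85 27.7 [0.587 0.056 0.172]; 0.9 18.8 [0.586 0.056 0.177]; 0.95 9.8 [0.585 0.056 0.181]; 1.0 0.7 [0.584 0.055 0.184]; 1.05 -8.5 [0.583 0.055 0.188]; 1.1 -17.7 [0.582 0.055 0.191]; 1.15 -26.9 [0.581 0.055 0.193]; 1.2 -36.2 [0.581 0.054 0.195]; 1.25 -45.3 [0.58  0.054 0.197];
```

```bash
cat >> h.py <<'E'
def plan(*wps):
    "waypoints (x,y,z,toolY yaw deg) -> rows' shift and turn fractions from the present pose"
    s=robot.get_state(); p=s["position"]; Rm=R.from_rotvec(s["orientation"])
    ty=Rm.as_matrix()[:,1]; print('t',s["time_s"],'TCP',p.round(4),'yaw',round(np.degrees(np.arctan2(ty[1],ty[0])),2),'w',round(s["gripper_width"],4),'gf',round(s["grasp_force"],1),'F',s["force"].round(1))
    for x,y,z,a in wps:
        a=np.radians(a); Y=np.array([np.cos(a),np.sin(a),0]); Z=np.array([0,0,-1]); X=np.cross(Y,Z)
        G=R.from_matrix(np.c_[X,Y,Z]); t=(Rm.inv()*G).as_rotvec()/(np.pi/2)
        print((Rm.inv().apply(np.array([x,y,z])-p)/.3).round(4).tolist(),t.round(4).tolist())
E
python3 - <<'E'
from h import *
print(proj("side",[.584,.055,.184]))
plan((.35,.3,.42,40),(.584,.055,.42,0),(.584,.055,.339,0))
E
```

```text
[[324.71861519 162.76876806]]
t 0.1 TCP [0.1282 0.5091 0.404 ] yaw 75.86 w 0.0853 gf 0.0 F [ 0.3 -0.3  0.1]
[-0.8871, -0.4953, -0.0529] [-0.0009, 0.0002, 0.3984]
[-1.843, -1.0967, -0.0522] [-0.0008, 0.0005, 0.8429]
[-1.843, -1.0963, 0.2178] [-0.0008, 0.0005, 0.8429]
```

Emit:
jog_arm:
  rows:
    - [[-0.15, -0.08, -0.05], [0, 0, 0.08], 0.4]
    - [[-0.3, -0.16, -0.05], [0, 0, 0.15], 0.4]
    - [[-0.45, -0.25, -0.05], [0, 0, 0.22], 0.4]
    - [[-0.6, -0.33, -0.05], [0, 0, 0.3], 0.4]
    - [[-0.75, -0.42, -0.05], [0, 0, 0.38], 0.4]
    - [[-0.88, -0.5, -0.05], [0, 0, 0.45], 0.4]
    - [[-0.95, -0.56, -0.05], [0, 0, 0.52], 0.4]
    - [[-1, -0.6, -0.05], [0, 0, 0.6], 0.4]
    - [[-1, -0.6, -0.05], [0, 0, 0.68], 0.4]
    - [[-1, -0.6, -0.05], [0, 0, 0.76], 0.4]
    - [[-1, -0.6, -0.05], [0, 0, 0.843], 0.4]

```text
time_s: 1.02
position: [0.376, 0.2601, 0.4192]
orientation: [-2.223, -2.219, 0.001]
force: [-0.6, 0.9, 0.3]
gripper_width: 0.0515
grasp_force: 0.0
```

Run:
```python
from h import *
plan((.584,.055,.42,0),(.584,.055,.337,0))
```

```text
t 1.0167 TCP [0.376  0.2601 0.4192] yaw -0.12 w 0.0515 gf 0.0 F [-0.6  0.9  0.3]
[-0.6821, 0.6946, -0.0029] [-0.0005, 0.0002, -0.0013]
[-0.682, 0.6948, 0.2738] [-0.0005, 0.0002, -0.0013]
```

Emit:
jog_arm:
  rows:
    - [[-0.1, 0.1, 0], [0, 0, 0], 0.4]
    - [[-0.2, 0.2, 0], [0, 0, 0], 0.4]
    - [[-0.3, 0.3, 0], [0, 0, 0], 0.4]
    - [[-0.4, 0.4, 0], [0, 0, 0], 0.4]
    - [[-0.5, 0.5, 0], [0, 0, 0], 0.4]
    - [[-0.6, 0.6, 0], [0, 0, 0], 0.4]
    - [[-0.682, 0.694, 0], [0, 0, 0], 0.4]
    - [[-0.682, 0.694, 0.05], [0, 0, 0], 0.4]
    - [[-0.682, 0.694, 0.12], [0, 0, 0], 0.4]
    - [[-0.682, 0.694, 0.2], [0, 0, 0], 0.4]
    - [[-0.682, 0.694, 0.25], [0, 0, 0], 0.4]
    - [[-0.682, 0.694, 0.273], [0, 0, 0], 0.4]

```text
time_s: 2.02
position: [0.5845, 0.058, 0.3342]
orientation: [-2.211, -2.226, 0.006]
force: [-0.4, -0.6, -0.1]
gripper_width: 0.0512
grasp_force: 0.0
```

Emit:
jog_arm:
  rows:
    - [[0, 0, 0], [0, 0, 0], 0.4]
    - [[0, 0, 0], [0, 0, 0], 0.9]
    - [[0, 0, 0], [0, 0, 0], 0.9]
    - [[0, 0, 0], [0, 0, 0], 0.9]
    - [[0, 0, 0], [0, 0, 0], 0.9]
    - [[0, 0, 0], [0, 0, 0], 0.9]

```text
time_s: 2.52
position: [0.5848, 0.0582, 0.3396]
orientation: [2.212, 2.229, 0.003]
force: [-3.2, -1.3, 5.0]
gripper_width: 0.0113
grasp_force: 58.5
```

Run:
```python
from h import *
import math
H=(.6523,.021);
w=[]
s=robot.get_state()["position"]; zb=s[2]-.1547
# actual start angle from gripped bar
th0=math.atan2(zb-H[1],H[0]-s[0])-math.atan2(.03,.175); r=math.hypot(zb-H[1],H[0]-s[0]); print('th0',th0,'r',r)
for th in np.linspace(1.0,1.6,7)[1:]:
    w.append((H[0]-.175*np.cos(th)+.03*np.sin(th),s[1],H[1]+.175*np.sin(th)+.03*np.cos(th)+.1547,0))
plan(*w)
snap("side","s1.png")
```

```text
th0 1.010483423959966 r 0.17722960011475655
t 2.5167 TCP [0.5848 0.0582 0.3396] yaw 0.42 w 0.0113 gf 58.5 F [-3.2 -1.3  5. ]
[-0.0004, 0.0495, -0.0188] [0.0014, -0.0001, 0.0046]
[-0.0008, 0.1068, -0.0334] [0.0014, -0.0001, 0.0046]
[-0.0012, 0.1653, -0.0422] [0.0014, -0.0001, 0.0046]
[-0.0016, 0.2244, -0.0451] [0.0014, -0.0001, 0.0046]
[-0.0021, 0.2835, -0.0421] [0.0014, -0.0001, 0.0046]
[-0.0025, 0.3419, -0.0331] [0.0014, -0.0001, 0.0046]
```

View pics/s1.png

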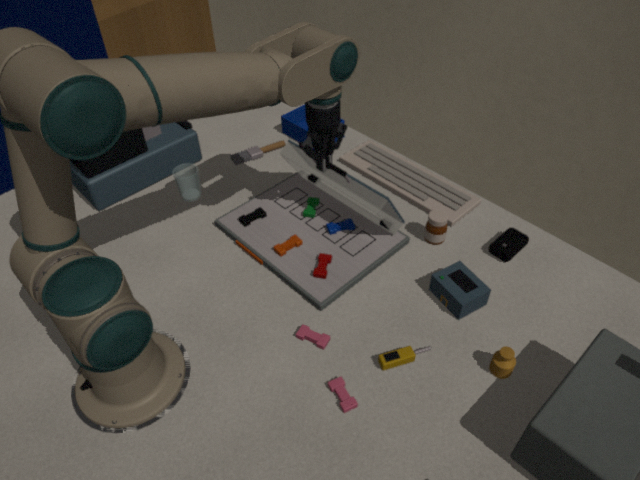

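The gripper at (325,160) holds the handle. The grip radius matches the spec and the hood angle is about 1.01. I'll swing it up.

Emit:
jog_arm:
  rows:
    - [[0, 0.025, -0.01], [0, 0, 0], 0.9]
    - [[0, 0.05, -0.019], [0, 0, 0], 0.9]
    - [[0, 0.078, -0.026], [0, 0, 0], 0.9]
    - [[0, 0.107, -0.033], [0, 0, 0], 0.9]
    - [[0, 0.136, -0.038], [0, 0, 0], 0.9]
    - [[0, 0.165, -0.042], [0, 0, 0], 0.9]
    - [[0, 0.195, -0.044], [0, 0, 0], 0.9]
    - [[0, 0.224, -0.045], [0, 0, 0], 0.9]
    - [[0, 0.254, -0.044], [0, 0, 0], 0.9]
    - [[0, 0.283, -0.042], [0, 0, 0], 0.9]
    - [[0, 0.313, -0.038], [0, 0, 0], 0.9]
    - [[0, 0.342, -0.033], [0, 0, 0], 0.9]

```text
time_s: 3.57
position: [0.6876, 0.059, 0.3494]
orientation: [2.213, 2.229, 0.001]
force: [-3.1, 0.5, 21.6]
gripper_width: 0.0108
grasp_force: 64.8
```

Emit:
jog_arm:
  rows:
    - [[0, 0, 0], [0, 0, 0], 0.9]
    - [[0, 0, 0], [0, 0, 0], 0.9]
    - [[0, 0, 0], [0, 0, 0], 0.6]
    - [[0, 0, 0], [0, 0, 0], 0.6]
    - [[0, 0, 0], [0, 0, 0], 0.5]
    - [[0, 0, -0.05], [0, 0, 0], 0.5]
    - [[0, 0, -0.15], [0, 0, 0], 0.5]
    - [[0, 0, -0.2], [0, 0, 0], 0.5]
    - [[0, -0.1, -0.2], [0, 0, 0], 0.5]
    - [[0, -0.2, -0.2], [0, 0, 0], 0.5]
    - [[0, -0.3, -0.2], [0, 0, 0], 0.5]

```text
time_s: 4.48
position: [0.5965, 0.0582, 0.4069]
orientation: [-2.213, -2.229, 0.001]
force: [0.1, 1.1, 0.5]
gripper_width: 0.0421
grasp_force: 0.0
```

Run:
```python
from h import *
plan((.446,.042,.3,85),(.446,.042,.2,85))
snap("side","s2.png")
```

```text
t 4.4833 TCP [0.5965 0.0582 0.4069] yaw 0.41 w 0.0421 gf 0.0 F [0.1 1.1 0.5]
[-0.0505, -0.5016, 0.3567] [-0.0004, -0.0004, -0.9399]
[-0.0505, -0.5013, 0.69] [-0.0004, -0.0004, -0.9399]
```

View pics/s2.png

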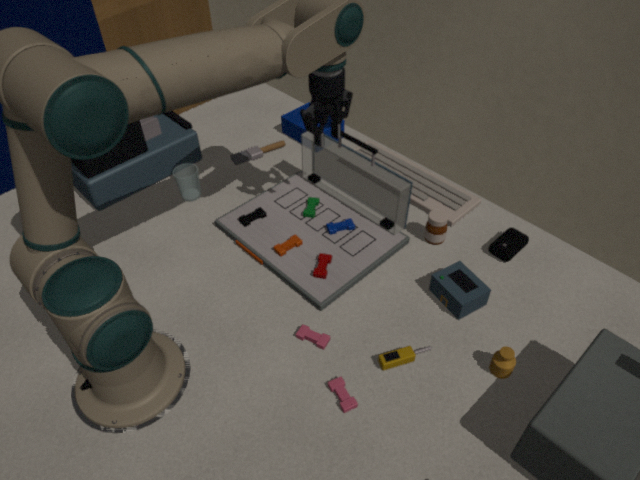

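The hood now stands open, with its top edge running from (305,135) to (410,185), and all the pieces are still in place. Orange is first.

Emit:
jog_arm:
  rows:
    - [[0, -0.12, 0], [0, 0, -0.08], 0.4]
    - [[-0.02, -0.24, 0], [0, 0, -0.16], 0.4]
    - [[-0.05, -0.36, 0.05], [0, 0, -0.24], 0.4]
    - [[-0.05, -0.5, 0.1], [0, 0, -0.32], 0.4]
    - [[-0.05, -0.5, 0.2], [0, 0, -0.4], 0.4]
    - [[-0.05, -0.5, 0.3], [0, 0, -0.48], 0.4]
    - [[-0.05, -0.5, 0.35], [0, 0, -0.56], 0.4]
    - [[-0.05, -0.5, 0.35], [0, 0, -0.64], 0.4]
    - [[-0.05, -0.5, 0.35], [0, 0, -0.72], 0.4]
    - [[-0.05, -0.5, 0.35], [0, 0, -0.8], 0.4]
    - [[-0.05, -0.5, 0.35], [0, 0, -0.88], 0.4]
    - [[-0.05, -0.5, 0.35], [0, 0, -0.94], 0.4]

```text
time_s: 5.53
position: [0.4474, 0.0422, 0.3026]
orientation: [-0.127, -3.139, -0.0]
force: [-0.3, 0.3, -0.2]
gripper_width: 0.0512
grasp_force: 0.0
```

Run:
```python
from h import *
plan((.446,.042,.195,85.2))
stage_report("side",snap("side"),(215,180,405,300))
```

```text
t 5.5333 TCP [0.4474 0.0422 0.3026] yaw 85.37 w 0.0512 gf 0.0 F [-0.3  0.3 -0.2]
[0.0045, -0.001, 0.3586] [0.0, -0.0002, 0.0019]
orange mean [0.4432 0.0362] rect [0.4433 0.036 ] yaw -2.7 LW 0.066 0.035 253
black mean [0.5643 0.1852] rect [0.5651 0.1755] yaw 75.8 LW 0.168 0.093 782
green mean [0.5731 0.0989] rect [0.5732 0.0986] yaw 35.2 LW 0.073 0.029 186
blue mean [ 0.5756 -0.0043] rect [ 0.576 -0.004] yaw -27.8 LW 0.066 0.039 249
red mean [ 0.4531 -0.0686] rect [ 0.454 -0.068] yaw 33.1 LW 0.071 0.03 269
```

Emit:
jog_arm:
  rows:
    - [[0.004, 0, 0.12], [0, 0, 0], 0.4]
    - [[0.004, 0, 0.24], [0, 0, 0], 0.4]
    - [[0.004, 0, 0.32], [0, 0, 0], 0.4]
    - [[0.004, 0, 0.359], [0, 0, 0], 0.4]
    - [[0.004, 0, 0.359], [0, 0, 0], 0.4]
    - [[0.004, 0, 0.359], [0, 0, 0], 0.95]
    - [[0.004, 0, 0.359], [0, 0, 0], 0.95]
    - [[0.004, 0, 0.359], [0, 0, 0], 0.95]
    - [[0.004, 0, 0.359], [0, 0, 0], 0.95]
    - [[0.004, 0, 0.359], [0, 0, 0], 0.95]

```text
time_s: 6.42
position: [0.4469, 0.0423, 0.1966]
orientation: [0.137, 3.136, 0.0]
force: [-0.8, 0.1, 5.9]
gripper_width: 0.0161
grasp_force: 60.4
```

Run:
```python
from h import *
plan((.5723,.0553,.195,90.2))
stage_report("side",snap("side","s3.png"),(215,180,405,300))
```

```text
t 6.4167 TCP [0.4469 0.0423 0.1966] yaw 84.99 w 0.0161 gf 60.4 F [-0.8  0.1  5.9]
[-0.4126, 0.0796, 0.0066] [0.0001, 0.0018, -0.0579]
orange mean [0.4198 0.0396] rect [0.4222 0.0409] yaw 89.8 LW 0.036 0.02 71
black mean [0.5088 0.1279] rect [0.5088 0.1264] yaw 59.6 LW 0.247 0.089 1313
green mean [0.5726 0.0985] rect [0.573  0.0989] yaw 35.5 LW 0.074 0.03 188
blue mean [ 0.5756 -0.0043] rect [ 0.576 -0.004] yaw -27.8 LW 0.066 0.039 249
red mean [ 0.4534 -0.0685] rect [ 0.454 -0.068] yaw 33.1 LW 0.071 0.03 269
```

Emit:
jog_arm:
  rows:
    - [[-0.03, 0.006, 0], [0, 0, -0.01], 0.95]
    - [[-0.08, 0.016, 0], [0, 0, -0.03], 0.95]
    - [[-0.13, 0.026, 0], [0, 0, -0.045], 0.95]
    - [[-0.18, 0.036, 0], [0, 0, -0.058], 0.95]
    - [[-0.23, 0.046, 0], [0, 0, -0.058], 0.95]
    - [[-0.28, 0.056, 0], [0, 0, -0.058], 0.95]
    - [[-0.33, 0.066, 0], [0, 0, -0.058], 0.95]
    - [[-0.37, 0.073, 0], [0, 0, -0.058], 0.95]
    - [[-0.4, 0.078, 0], [0, 0, -0.058], 0.95]
    - [[-0.413, 0.08, 0], [0, 0, -0.058], 0.95]
    - [[-0.413, 0.08, 0], [0, 0, -0.058], 0.95]

```text
time_s: 7.38
position: [0.5728, 0.0555, 0.1966]
orientation: [-0.006, 3.14, 0.0]
force: [-1.0, 0.2, 5.6]
gripper_width: 0.0162
grasp_force: 60.6
```

Emit:
jog_arm:
  rows:
    - [[0, 0, 0], [0, 0, 0], 0.95]
    - [[0, 0, 0], [0, 0, 0], 0.65]
    - [[0, 0, 0], [0, 0, 0], 0.65]
    - [[0, 0, 0], [0, 0, 0], 0.65]
    - [[0, 0, -0.05], [0, 0, 0], 0.65]
    - [[0, 0, -0.15], [0, 0, 0], 0.65]
    - [[0, 0, -0.25], [0, 0, 0], 0.65]
    - [[0.12, 0, -0.3], [0, 0, 0], 0.5]
    - [[0.25, 0.12, -0.3], [0, 0, 0], 0.4]
    - [[0.37, 0.25, -0.3], [0, 0, 0], 0.4]
    - [[0.41, 0.38, -0.3], [0, 0, 0], 0.4]
    - [[0.41, 0.42, -0.3], [0, 0, 0], 0.4]

```text
time_s: 8.38
position: [0.4461, 0.1823, 0.2851]
orientation: [0.006, -3.141, -0.001]
force: [1.4, 0.2, -0.5]
gripper_width: 0.0512
grasp_force: 0.0
```

Run:
```python
from h import *
plan((.4484,.1823,.195,83))
stage_report("side",snap("side","s4.png"),(215,180,405,300))
im=snap("top","t4.png"); stage_report("top",im,(205,165,372,293))
c=cv2.resize(im[165:305,200:380],None,fx=4.2,fy=4.2,interpolation=cv2.INTER_CUBIC); cv2.imwrite("pics/c4.png",c)
```

```text
t 8.3833 TCP [0.4461 0.1823 0.2851] yaw 90.22 w 0.0512 gf 0.0 F [ 1.4  0.2 -0.5]
[-0.0078, -0.0004, 0.3003] [0.0004, -0.0003, 0.0803]
orange mean [0.5695 0.0526] rect [0.569  0.0522] yaw 2.0 LW 0.066 0.036 212
black mean [0.4445 0.1755] rect [0.445  0.1753] yaw -5.6 LW 0.066 0.035 217
green mean [0.585  0.1111] rect [0.5858 0.1115] yaw 53.7 LW 0.074 0.026 174
blue mean [ 0.5756 -0.0042] rect [ 0.576 -0.004] yaw -27.7 LW 0.066 0.039 248
red mean [ 0.4535 -0.0682] rect [ 0.4544 -0.0678] yaw 33.4 LW 0.071 0.03 267
orange mean [0.571  0.0578] rect [0.5728 0.0567] yaw 0.7 LW 0.064 0.027 236
black mean [0.663  0.1867] rect [0.6628 0.1859] yaw 75.9 LW 0.029 0.024 110
green mean [0.5905 0.1181] rect [0.5908 0.1184] yaw 54.6 LW 0.067 0.029 243
blue mean [0.5806 0.0015] rect [0.5811 0.0013] yaw -27.9 LW 0.068 0.03 263
red mean [ 0.4581 -0.0627] rect [ 0.4589 -0.0628] yaw 33.0 LW 0.064 0.028 251
```

View pics/c4.png

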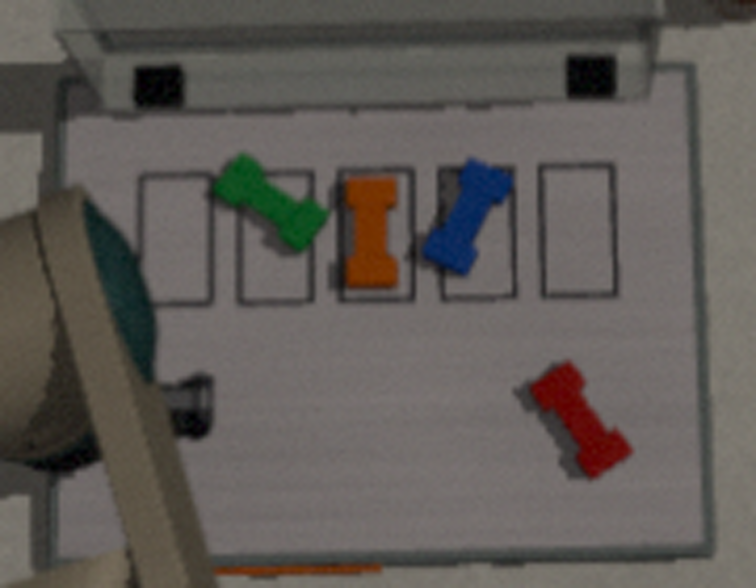

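Orange sits inside outline 2, with its centre at crop (371,232) against the outline's (376,234). Green has been knocked and turned, and is now at crop (271,203). Black is next.

Emit:
jog_arm:
  rows:
    - [[-0.008, -0.007, 0.05], [0, 0, 0.04], 0.4]
    - [[-0.008, -0.007, 0.1], [0, 0, 0.08], 0.4]
    - [[-0.008, -0.007, 0.2], [0, 0, 0.08], 0.4]
    - [[-0.008, -0.007, 0.27], [0, 0, 0.08], 0.4]
    - [[-0.008, -0.007, 0.3], [0, 0, 0.08], 0.4]
    - [[-0.008, -0.007, 0.3], [0, 0, 0.08], 0.4]
    - [[-0.008, -0.007, 0.3], [0, 0, 0.08], 0.95]
    - [[-0.008, -0.007, 0.3], [0, 0, 0.08], 0.95]
    - [[-0.008, -0.007, 0.3], [0, 0, 0.08], 0.95]
    - [[-0.008, -0.007, 0.3], [0, 0, 0.08], 0.95]
    - [[-0.008, -0.007, 0.3], [0, 0, 0.08], 0.95]

```text
time_s: 9.4
position: [0.4515, 0.179, 0.1969]
orientation: [0.191, 3.132, 0.002]
force: [-0.6, -0.2, 6.2]
gripper_width: 0.0161
grasp_force: 60.5
```

Run:
```python
from h import *
plan((.572,.1735,.195,90.2))
```

```text
t 9.4 TCP [0.4515 0.179  0.1969] yaw 83.03 w 0.0161 gf 60.5 F [-0.6 -0.2  6.2]
[-0.401, 0.0305, 0.0078] [0.0008, 0.0021, -0.0796]
```

Emit:
jog_arm:
  rows:
    - [[-0.03, 0.003, 0], [0, 0, -0.02], 0.95]
    - [[-0.08, 0.007, 0], [0, 0, -0.04], 0.95]
    - [[-0.13, 0.011, 0], [0, 0, -0.06], 0.95]
    - [[-0.18, 0.015, 0], [0, 0, -0.08], 0.95]
    - [[-0.23, 0.019, 0], [0, 0, -0.08], 0.95]
    - [[-0.28, 0.023, 0], [0, 0, -0.08], 0.95]
    - [[-0.33, 0.026, 0], [0, 0, -0.08], 0.95]
    - [[-0.37, 0.029, 0], [0, 0, -0.08], 0.95]
    - [[-0.4, 0.031, 0], [0, 0, -0.08], 0.95]
    - [[-0.409, 0.031, 0], [0, 0, -0.08], 0.95]
    - [[-0.409, 0.031, 0], [0, 0, -0.08], 0.95]

```text
time_s: 10.32
position: [0.5745, 0.1734, 0.197]
orientation: [-0.006, 3.139, 0.002]
force: [-0.9, -0.7, 6.0]
gripper_width: 0.0163
grasp_force: 60.5
```

Emit:
jog_arm:
  rows:
    - [[0, 0, 0], [0, 0, 0], 0.95]
    - [[0, 0, 0], [0, 0, 0], 0.65]
    - [[0, 0, 0], [0, 0, 0], 0.65]
    - [[0, 0, 0], [0, 0, 0], 0.65]
    - [[0, 0, -0.05], [0, 0, 0], 0.65]
    - [[0, 0, -0.15], [0, 0, 0], 0.65]
    - [[0, 0, -0.25], [0, 0, 0], 0.65]
    - [[0.12, 0, -0.3], [0, 0, 0], 0.5]
    - [[0.25, -0.12, -0.3], [0, 0, 0], 0.4]
    - [[0.37, -0.25, -0.3], [0, 0, 0], 0.4]
    - [[0.38, -0.38, -0.3], [0, 0, 0], 0.4]
    - [[0.38, -0.5, -0.3], [0, 0, 0], 0.4]

```text
time_s: 11.32
position: [0.4592, 0.0329, 0.2849]
orientation: [0.011, -3.141, -0.0]
force: [0.8, -0.8, -0.4]
gripper_width: 0.0512
grasp_force: 0.0
```

Run:
```python
from h import *
plan((.4583,-.0647,.3,123),(.4583,-.0647,.195,123))
stage_report("side",snap("side"),(215,180,405,300))
stage_report("top",snap("top"),(205,193,372,293))
```

```text
t 11.3167 TCP [0.4592 0.0329 0.2849] yaw 90.39 w 0.0512 gf 0.0 F [ 0.8 -0.8 -0.4]
[0.0051, -0.3252, -0.0505] [0.0002, -0.0002, -0.3624]
[0.005, -0.3253, 0.2995] [0.0002, -0.0002, -0.3624]
orange mean [0.5701 0.0525] rect [0.5692 0.0526] yaw 2.0 LW 0.066 0.036 213
black mean [0.5698 0.1686] rect [0.572  0.1584] yaw 76.5 LW 0.19 0.101 1029
green mean [0.5801 0.097 ] rect [0.5902 0.1014] yaw 41.4 LW 0.073 0.024 78
blue mean [ 0.5758 -0.0045] rect [ 0.5762 -0.0041] yaw -27.2 LW 0.066 0.039 247
red mean [ 0.4537 -0.0683] rect [ 0.4542 -0.0679] yaw 33.3 LW 0.071 0.03 266
orange mean [0.5998 0.0578] rect [0.6007 0.0579] yaw 89.7 LW 0.025 0.008 35
black mean [0.5678 0.1747] rect [0.5583 0.1758] yaw 8.3 LW 0.097 0.037 323
green mean [0.6092 0.1357] rect [0.6095 0.1378] yaw -72.6 LW 0.029 0.017 48
blue mean [ 0.6038 -0.0073] rect [ 0.6051 -0.0085] yaw -84.8 LW 0.029 0.022 67
red mean [ 0.4577 -0.0635] rect [ 0.4588 -0.0627] yaw 31.6 LW 0.064 0.028 241
```

Emit:
jog_arm:
  rows:
    - [[0.005, -0.12, 0], [0, 0, -0.08], 0.4]
    - [[0.005, -0.23, 0], [0, 0, -0.16], 0.4]
    - [[0.005, -0.31, 0], [0, 0, -0.24], 0.4]
    - [[0.005, -0.325, 0.05], [0, 0, -0.32], 0.4]
    - [[0.005, -0.325, 0.15], [0, 0, -0.358], 0.4]
    - [[0.005, -0.325, 0.25], [0, 0, -0.358], 0.4]
    - [[0.005, -0.325, 0.3], [0, 0, -0.358], 0.4]
    - [[0.005, -0.325, 0.3], [0, 0, -0.358], 0.4]
    - [[0.005, -0.325, 0.3], [0, 0, -0.358], 0.95]
    - [[0.005, -0.325, 0.3], [0, 0, -0.358], 0.95]
    - [[0.005, -0.325, 0.3], [0, 0, -0.358], 0.95]
    - [[0.005, -0.325, 0.3], [0, 0, -0.358], 0.95]

```text
time_s: 12.42
position: [0.4607, -0.0641, 0.1962]
orientation: [-0.878, 3.014, -0.001]
force: [-0.6, 0.3, 4.6]
gripper_width: 0.0163
grasp_force: 60.7
```

Run:
```python
from h import *
plan((.573,-.0665,.195,90.2))
```

```text
t 12.4167 TCP [ 0.4607 -0.0641  0.1962] yaw 122.46 w 0.0163 gf 60.7 F [-0.6  0.3  4.6]
[-0.3116, -0.2076, 0.0047] [-0.0006, 0.0013, 0.3585]
```

Emit:
jog_arm:
  rows:
    - [[-0.03, -0.02, 0], [0, 0, 0.05], 0.95]
    - [[-0.07, -0.046, 0], [0, 0, 0.11], 0.95]
    - [[-0.11, -0.073, 0], [0, 0, 0.17], 0.95]
    - [[-0.15, -0.1, 0], [0, 0, 0.23], 0.95]
    - [[-0.19, -0.126, 0], [0, 0, 0.29], 0.95]
    - [[-0.23, -0.153, 0], [0, 0, 0.358], 0.95]
    - [[-0.26, -0.173, 0], [0, 0, 0.358], 0.95]
    - [[-0.29, -0.193, 0], [0, 0, 0.358], 0.95]
    - [[-0.31, -0.206, 0], [0, 0, 0.358], 0.95]
    - [[-0.317, -0.211, 0], [0, 0, 0.358], 0.95]
    - [[-0.317, -0.211, 0], [0, 0, 0.358], 0.95]
    - [[-0.317, -0.211, 0], [0, 0, 0.358], 0.95]

```text
time_s: 13.42
position: [0.575, -0.0665, 0.1962]
orientation: [-0.007, 3.139, -0.0]
force: [-0.2, -0.6, 5.3]
gripper_width: 0.0161
grasp_force: 60.7
```

Emit:
jog_arm:
  rows:
    - [[0, 0, 0], [0, 0, 0], 0.95]
    - [[0, 0, 0], [0, 0, 0], 0.65]
    - [[0, 0, 0], [0, 0, 0], 0.65]
    - [[0, 0, 0], [0, 0, 0], 0.65]
    - [[0, 0, -0.05], [0, 0, 0], 0.65]
    - [[0, 0, -0.15], [0, 0, 0], 0.65]
    - [[0, 0, -0.25], [0, 0, 0], 0.65]
    - [[0.12, 0, -0.3], [0, 0, 0], 0.5]
    - [[0.25, -0.12, -0.3], [0, 0, 0], 0.5]
    - [[0.37, -0.25, -0.3], [0, 0, 0], 0.5]
    - [[0.45, -0.38, -0.3], [0, 0, 0], 0.5]
    - [[0.45, -0.5, -0.3], [0, 0, 0], 0.5]

```text
time_s: 14.42
position: [0.4423, -0.1998, 0.2847]
orientation: [0.009, -3.141, -0.001]
force: [0.9, -0.5, -0.5]
gripper_width: 0.0425
grasp_force: 0.0
```

Run:
```python
from h import *
im=snap("top","t5.png"); stage_report("top",im,(205,165,372,293))
plan((.58,-.0005,.3,62),(.59,.116,.3,144))
c=cv2.resize(im[165:305,200:380],None,fx=4.2,fy=4.2,interpolation=cv2.INTER_CUBIC); cv2.imwrite("pics/c5.png",c)
```

```text
orange mean [0.5711 0.058 ] rect [0.5727 0.0567] yaw 1.3 LW 0.064 0.027 243
black mean [0.5726 0.177 ] rect [0.5734 0.1777] yaw 0.2 LW 0.066 0.033 278
green mean [0.5907 0.1182] rect [0.5911 0.1185] yaw 55.1 LW 0.067 0.029 243
blue mean [0.5808 0.0012] rect [0.5811 0.0013] yaw -27.8 LW 0.068 0.03 261
red mean [ 0.5716 -0.0636] rect [ 0.5713 -0.0636] yaw 0.3 LW 0.064 0.028 238
t 14.4667 TCP [ 0.4412 -0.2062  0.2851] yaw 89.98 w 0.0425 gf 0.0 F [-1.5 -4.3  0.2]
[-0.4622, 0.6856, -0.0527] [-0.0024, -0.0, 0.3109]
[-0.4955, 1.074, -0.0541] [-0.0018, -0.0017, -0.6002]
```

View pics/c5.png

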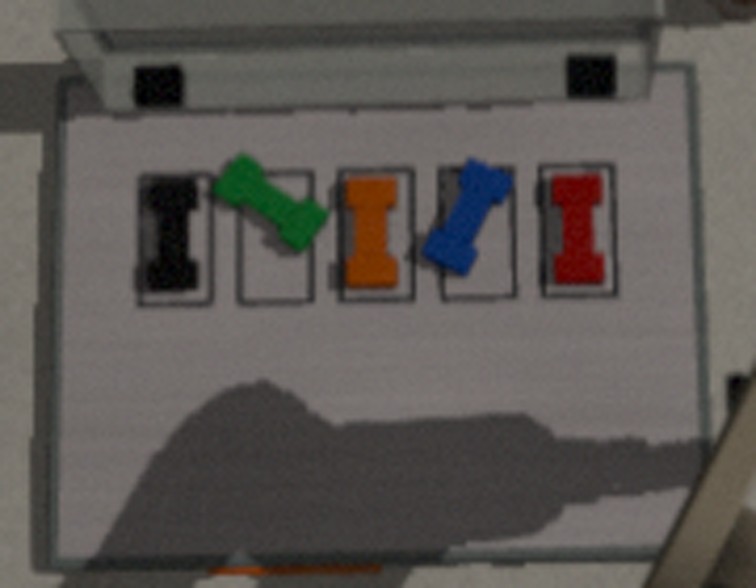

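Black, orange and red are centred in outlines 4, 2 and 0. Blue at crop (468,217) and green at (271,203) remain. Moving above blue.

Emit:
jog_arm:
  rows:
    - [[0, 0.12, 0], [0, 0, 0.08], 0.55]
    - [[-0.05, 0.24, 0], [0, 0, 0.16], 0.55]
    - [[-0.15, 0.35, 0], [0, 0, 0.24], 0.55]
    - [[-0.25, 0.45, 0], [0, 0, 0.311], 0.55]
    - [[-0.35, 0.55, 0], [0, 0, 0.311], 0.55]
    - [[-0.44, 0.64, 0], [0, 0, 0.311], 0.55]
    - [[-0.46, 0.68, 0], [0, 0, 0.311], 0.55]
    - [[-0.46, 0.68, 0], [0, 0, 0.311], 0.55]
    - [[-0.46, 0.68, 0], [0, 0, 0.311], 0.55]
    - [[-0.46, 0.68, 0], [0, 0, 0.311], 0.55]

```text
time_s: 15.3
position: [0.5816, 0.0046, 0.2844]
orientation: [-0.753, -3.049, 0.001]
force: [-0.5, -0.4, 0.9]
gripper_width: 0.0384
grasp_force: 0.0
```

Run:
```python
from h import *
plan((.5812,-.0005,.195,62))
```

```text
t 15.3 TCP [0.5816 0.0046 0.2844] yaw 62.25 w 0.0384 gf 0.0 F [-0.5 -0.4  0.9]
[-0.0073, -0.0155, 0.298] [-0.0005, -0.0007, 0.0027]
```

Emit:
jog_arm:
  rows:
    - [[-0.007, -0.015, 0.05], [0, 0, 0.003], 0.57]
    - [[-0.007, -0.015, 0.15], [0, 0, 0.003], 0.57]
    - [[-0.007, -0.015, 0.23], [0, 0, 0.003], 0.57]
    - [[-0.007, -0.015, 0.28], [0, 0, 0.003], 0.57]
    - [[-0.007, -0.015, 0.297], [0, 0, 0.003], 0.57]
    - [[-0.007, -0.015, 0.297], [0, 0, 0.003], 0.57]
    - [[-0.007, -0.015, 0.297], [0, 0, 0.003], 0.95]
    - [[-0.007, -0.015, 0.297], [0, 0, 0.003], 0.95]
    - [[-0.007, -0.015, 0.297], [0, 0, 0.003], 0.95]
    - [[-0.007, -0.015, 0.297], [0, 0, 0.003], 0.95]

```text
time_s: 16.13
position: [0.5821, -0.0003, 0.1978]
orientation: [0.76, 3.045, 0.0]
force: [-1.4, -1.1, 6.4]
gripper_width: 0.0163
grasp_force: 62.0
```

Run:
```python
from h import *
plan((.573,-.0065,.195,90.2))
```

```text
t 16.1333 TCP [ 5.821e-01 -3.000e-04  1.978e-01] yaw 61.97 w 0.0163 gf 62.0 F [-1.4 -1.1  6.4]
[0.0172, -0.0325, 0.0094] [0.0002, 0.002, -0.3137]
```

Emit:
jog_arm:
  rows:
    - [[0.002, -0.004, 0], [0, 0, -0.04], 0.95]
    - [[0.004, -0.008, 0], [0, 0, -0.08], 0.95]
    - [[0.006, -0.012, 0], [0, 0, -0.12], 0.95]
    - [[0.008, -0.016, 0], [0, 0, -0.16], 0.95]
    - [[0.01, -0.02, 0], [0, 0, -0.2], 0.95]
    - [[0.013, -0.024, 0], [0, 0, -0.24], 0.95]
    - [[0.015, -0.028, 0], [0, 0, -0.28], 0.95]
    - [[0.017, -0.032, 0], [0, 0, -0.314], 0.95]
    - [[0.017, -0.032, 0], [0, 0, -0.314], 0.95]
    - [[0.017, -0.032, 0], [0, 0, -0.314], 0.95]

```text
time_s: 16.97
position: [0.5733, -0.006, 0.1978]
orientation: [-0.005, 3.137, 0.0]
force: [1.0, 1.3, 5.6]
gripper_width: 0.0162
grasp_force: 62.1
```

Emit:
jog_arm:
  rows:
    - [[0, 0, 0], [0, 0, 0], 0.95]
    - [[0, 0, 0], [0, 0, 0], 0.65]
    - [[0, 0, 0], [0, 0, 0], 0.65]
    - [[0, 0, 0], [0, 0, 0], 0.65]
    - [[0, 0, -0.05], [0, 0, 0], 0.65]
    - [[0, 0, -0.15], [0, 0, 0], 0.65]
    - [[0, 0, -0.25], [0, 0, 0], 0.57]
    - [[0, 0, -0.3], [0, 0, 0], 0.57]
    - [[0, 0, -0.3], [0, 0, 0], 0.57]
    - [[0, 0, -0.3], [0, 0, 0], 0.57]

```text
time_s: 17.8
position: [0.5726, -0.0062, 0.2862]
orientation: [-0.006, 3.14, -0.0]
force: [-0.7, 0.1, -0.9]
gripper_width: 0.0368
grasp_force: 0.0
```

Run:
```python
from h import *
plan((.591,.1165,.285,144.7))
stage_report("side",snap("side"),(215,180,405,300))
```

```text
t 17.8 TCP [ 0.5726 -0.0062  0.2862] yaw 90.21 w 0.0368 gf 0.0 F [-0.7  0.1 -0.9]
[-0.0628, 0.4088, 0.0042] [-0.0004, 0.0007, -0.6054]
orange mean [0.5902 0.0527] rect [0.5905 0.053 ] yaw 79.9 LW 0.036 0.026 83
black mean [0.6995 0.0805] rect [0.6898 0.0665] yaw 35.5 LW 0.104 0.067 350
green mean [0.5852 0.1107] rect [0.5857 0.1108] yaw 54.0 LW 0.074 0.027 174
blue mean [ 0.5679 -0.0086] rect [ 0.5682 -0.0093] yaw 2.2 LW 0.069 0.034 243
red mean [ 0.5692 -0.0687] rect [ 0.5683 -0.069 ] yaw 2.2 LW 0.068 0.033 242
```

Emit:
jog_arm:
  rows:
    - [[0, 0.1, 0], [0, 0, -0.08], 0.57]
    - [[-0.02, 0.2, 0], [0, 0, -0.16], 0.57]
    - [[-0.04, 0.3, 0], [0, 0, -0.24], 0.57]
    - [[-0.06, 0.38, 0], [0, 0, -0.32], 0.57]
    - [[-0.063, 0.409, 0], [0, 0, -0.4], 0.57]
    - [[-0.063, 0.409, 0], [0, 0, -0.48], 0.57]
    - [[-0.063, 0.409, 0], [0, 0, -0.55], 0.57]
    - [[-0.063, 0.409, 0], [0, 0, -0.605], 0.57]
    - [[-0.063, 0.409, 0], [0, 0, -0.605], 0.57]
    - [[-0.063, 0.409, 0], [0, 0, -0.605], 0.57]

```text
time_s: 18.68
position: [0.5907, 0.1165, 0.284]
orientation: [1.438, -2.79, -0.002]
force: [0.0, 0.2, -0.1]
gripper_width: 0.0366
grasp_force: 0.0
```

Run:
```python
from h import *
plan((.591,.1165,.195,144.8))
```

```text
t 18.6833 TCP [0.5907 0.1165 0.284 ] yaw 144.52 w 0.0366 gf 0.0 F [ 0.   0.2 -0.1]
[-0.001, -0.0014, 0.2968] [0.0014, -0.0013, -0.0031]
```

Emit:
jog_arm:
  rows:
    - [[-0.001, -0.001, 0.05], [0, 0, -0.003], 0.57]
    - [[-0.001, -0.001, 0.15], [0, 0, -0.003], 0.57]
    - [[-0.001, -0.001, 0.23], [0, 0, -0.003], 0.57]
    - [[-0.001, -0.001, 0.28], [0, 0, -0.003], 0.57]
    - [[-0.001, -0.001, 0.296], [0, 0, -0.003], 0.57]
    - [[-0.001, -0.001, 0.296], [0, 0, -0.003], 0.57]
    - [[-0.001, -0.001, 0.296], [0, 0, -0.003], 0.95]
    - [[-0.001, -0.001, 0.296], [0, 0, -0.003], 0.95]
    - [[-0.001, -0.001, 0.296], [0, 0, -0.003], 0.95]
    - [[-0.001, -0.001, 0.296], [0, 0, -0.003], 0.95]

```text
time_s: 19.52
position: [0.5919, 0.1167, 0.1987]
orientation: [-1.448, 2.785, -0.001]
force: [0.7, -0.4, 3.2]
gripper_width: 0.0162
grasp_force: 61.9
```

Run:
```python
from h import *
plan((.55,.1135,.195,110),(.5725,.1135,.195,90.2))
```

```text
t 19.5167 TCP [0.5919 0.1167 0.1987] yaw 144.93 w 0.0162 gf 61.9 F [ 0.7 -0.4  3.2]
[0.089, 0.108, 0.0119] [-0.0009, 0.0016, 0.3882]
[0.0459, 0.0467, 0.0121] [-0.0006, 0.0017, 0.6082]
```

Emit:
jog_arm:
  rows:
    - [[0.006, 0.006, 0], [0, 0, 0.05], 0.95]
    - [[0.01, 0.012, 0], [0, 0, 0.11], 0.95]
    - [[0.016, 0.018, 0], [0, 0, 0.17], 0.95]
    - [[0.02, 0.022, 0], [0, 0, 0.23], 0.95]
    - [[0.025, 0.026, 0], [0, 0, 0.29], 0.95]
    - [[0.03, 0.03, 0], [0, 0, 0.35], 0.95]
    - [[0.034, 0.035, 0], [0, 0, 0.41], 0.95]
    - [[0.038, 0.039, 0], [0, 0, 0.47], 0.95]
    - [[0.042, 0.043, 0], [0, 0, 0.53], 0.95]
    - [[0.046, 0.047, 0], [0, 0, 0.58], 0.95]
    - [[0.046, 0.047, 0], [0, 0, 0.608], 0.95]
    - [[0.046, 0.047, 0], [0, 0, 0.608], 0.95]

```text
time_s: 20.52
position: [0.5724, 0.1135, 0.1987]
orientation: [-0.004, 3.139, 0.001]
force: [-0.4, 0.1, 5.2]
gripper_width: 0.016
grasp_force: 62.1
```

Emit:
jog_arm:
  rows:
    - [[0, 0, 0], [0, 0, 0], 0.95]
    - [[0, 0, 0], [0, 0, 0], 0.65]
    - [[0, 0, 0], [0, 0, 0], 0.65]
    - [[0, 0, 0], [0, 0, 0], 0.65]
    - [[0, 0, -0.05], [0, 0, 0], 0.65]
    - [[0, 0, -0.15], [0, 0, 0], 0.65]
    - [[0, 0, -0.25], [0, 0, 0], 0.57]
    - [[0.1, -0.1, -0.3], [0, 0, 0], 0.4]
    - [[0.22, -0.22, -0.3], [0, 0, 0], 0.4]
    - [[0.34, -0.34, -0.3], [0, 0, 0], 0.4]
    - [[0.45, -0.46, -0.3], [0, 0, 0], 0.4]
    - [[0.45, -0.58, -0.3], [0, 0, 0], 0.4]

```text
time_s: 21.52
position: [0.4411, -0.0435, 0.2865]
orientation: [0.01, -3.14, -0.001]
force: [1.0, -0.5, 0.1]
gripper_width: 0.0514
grasp_force: 0.0
```

Emit:
jog_arm:
  rows:
    - [[0, -0.12, 0], [0, 0, -0.08], 0.4]
    - [[0, -0.24, 0], [0, 0, -0.12], 0.4]
    - [[0, -0.36, 0], [0, 0, -0.12], 0.4]
    - [[0, -0.48, 0], [0, 0, -0.12], 0.4]
    - [[0, -0.6, 0], [0, 0, -0.12], 0.4]
    - [[0, -0.65, 0], [0, 0, -0.12], 0.4]
    - [[0, -0.65, 0], [0, 0, -0.12], 0.4]
    - [[0, -0.65, 0], [0, 0, -0.12], 0.4]

```text
time_s: 22.18
position: [0.4442, -0.2388, 0.2866]
orientation: [0.3, -3.127, -0.002]
force: [0.7, 0.6, -0.0]
gripper_width: 0.0512
grasp_force: 0.0
```

Run:
```python
from h import *
im=snap("top","t6.png"); stage_report("top",im,(205,165,372,293))
plan()
c=cv2.resize(im[165:305,200:380],None,fx=4.2,fy=4.2,interpolation=cv2.INTER_CUBIC); cv2.imwrite("pics/c6.png",c)
```

```text
orange mean [0.571 0.058] rect [0.5726 0.0567] yaw 1.0 LW 0.064 0.027 243
black mean [0.5726 0.1769] rect [0.5734 0.1777] yaw 0.2 LW 0.066 0.033 278
green mean [0.5709 0.1163] rect [0.5712 0.1163] yaw -0.1 LW 0.064 0.027 256
blue mean [ 0.5729 -0.0027] rect [ 0.5732 -0.0028] yaw -0.4 LW 0.066 0.027 265
red mean [ 0.5716 -0.0637] rect [ 0.5712 -0.0636] yaw 1.0 LW 0.064 0.028 238
t 22.2333 TCP [ 0.4444 -0.238   0.2867] yaw 101.04 w 0.0514 gf 0.0 F [-0.3  0.3 -0.4]
```

View pics/c6.png

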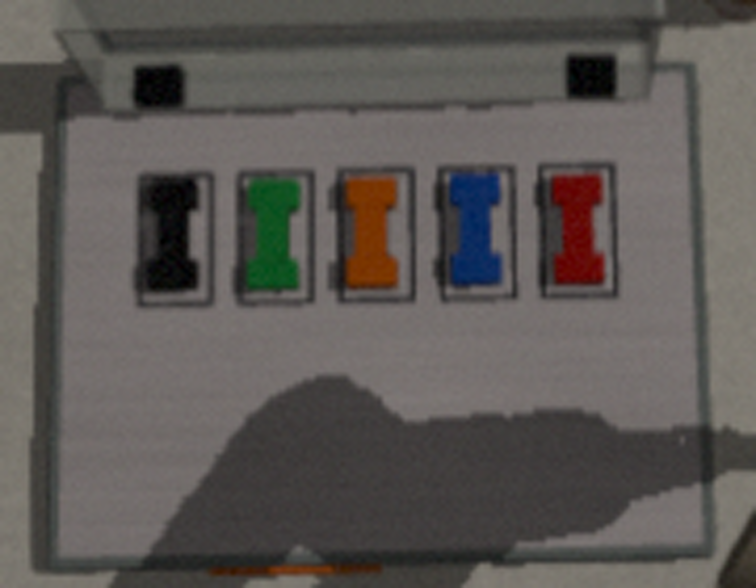

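All five pieces lie square in their outlines, in an even row at crop y of about 232. Now to close the hood.

Emit:
jog_arm:
  rows:
    - [[0, 0.05, -0.1], [0, 0, 0.08], 0.5]
    - [[0, 0.1, -0.2], [0, 0, 0.16], 0.5]
    - [[0, 0.15, -0.3], [0, 0, 0.24], 0.5]
    - [[0, 0.25, -0.4], [0, 0, 0.32], 0.5]
    - [[-0.02, 0.35, -0.45], [0, 0, 0.4], 0.5]
    - [[-0.06, 0.45, -0.45], [0, 0, 0.48], 0.5]
    - [[-0.1, 0.55, -0.45], [0, 0, 0.56], 0.5]
    - [[-0.14, 0.65, -0.45], [0, 0, 0.64], 0.5]
    - [[-0.18, 0.75, -0.45], [0, 0, 0.72], 0.5]
    - [[-0.22, 0.85, -0.45], [0, 0, 0.8], 0.5]
    - [[-0.26, 0.9, -0.45], [0, 0, 0.88], 0.5]
    - [[-0.3, 0.9, -0.45], [0, 0, 0.96], 0.5]

```text
time_s: 23.23
position: [0.4803, 0.0483, 0.4223]
orientation: [-1.831, -2.552, -0.002]
force: [-0.0, -0.2, 0.1]
gripper_width: 0.043
grasp_force: 0.0
```

Run:
```python
from h import *
plan((.6875,.058,.42,0.2),(.6875,.058,.3485,0.2))
```

```text
t 23.2333 TCP [0.4803 0.0483 0.4223] yaw 18.7 w 0.043 gf 0.0 F [-0.  -0.2  0.1]
[-0.1908, 0.6644, 0.0078] [0.0003, -0.0009, 0.2055]
[-0.1911, 0.6643, 0.2462] [0.0003, -0.0009, 0.2055]
```

Emit:
jog_arm:
  rows:
    - [[-0.02, 0.1, 0], [0, 0, 0.07], 0.4]
    - [[-0.05, 0.2, 0], [0, 0, 0.14], 0.4]
    - [[-0.08, 0.3, 0], [0, 0, 0.2], 0.4]
    - [[-0.11, 0.4, 0], [0, 0, 0.2], 0.4]
    - [[-0.14, 0.5, 0], [0, 0, 0.2], 0.4]
    - [[-0.17, 0.6, 0], [0, 0, 0.2], 0.4]
    - [[-0.19, 0.66, 0], [0, 0, 0.2], 0.4]
    - [[-0.19, 0.66, 0], [0, 0, 0.2], 0.4]
    - [[-0.19, 0.66, 0], [0, 0, 0.2], 0.4]
    - [[-0.19, 0.66, 0], [0, 0, 0.2], 0.4]

```text
time_s: 24.07
position: [0.6862, 0.0544, 0.4223]
orientation: [-2.206, -2.236, 0.0]
force: [0.2, 0.0, 0.6]
gripper_width: 0.0512
grasp_force: 0.0
```

Run:
```python
from h import *
plan((.6875,.058,.3485,0.2))
```

```text
t 24.0667 TCP [0.6862 0.0544 0.4223] yaw 0.77 w 0.0512 gf 0.0 F [0.2 0.  0.6]
[0.012, 0.0045, 0.2459] [-0.0002, -0.0001, 0.0063]
```

Emit:
jog_arm:
  rows:
    - [[0.012, 0.004, 0.08], [0, 0, 0.006], 0.4]
    - [[0.012, 0.004, 0.16], [0, 0, 0.006], 0.4]
    - [[0.012, 0.004, 0.22], [0, 0, 0.006], 0.4]
    - [[0.012, 0.004, 0.245], [0, 0, 0.006], 0.4]
    - [[0.012, 0.004, 0.245], [0, 0, 0.006], 0.4]
    - [[0.012, 0.004, 0.245], [0, 0, 0.006], 0.9]
    - [[0.012, 0.004, 0.245], [0, 0, 0.006], 0.9]
    - [[0.012, 0.004, 0.245], [0, 0, 0.006], 0.9]
    - [[0.012, 0.004, 0.245], [0, 0, 0.006], 0.9]
    - [[0.012, 0.004, 0.245], [0, 0, 0.006], 0.9]

```text
time_s: 24.9
position: [0.6882, 0.0568, 0.3509]
orientation: [2.217, 2.222, 0.004]
force: [0.1, 0.1, 6.2]
gripper_width: 0.011
grasp_force: 58.6
```

Run:
```python
from h import *
import math
H=(.6523,.021); s=robot.get_state()["position"]; zb=s[2]-.1547
th0=math.atan2(zb-H[1],H[0]-s[0])-math.atan2(.03,.175); print(th0,math.hypot(zb-H[1],H[0]-s[0]))
w=[]
for th in np.linspace(th0,0,23)[1:]:
    w.append((H[0]-.175*np.cos(th)+.03*np.sin(th),s[1],H[1]+.175*np.sin(th)+.03*np.cos(th)+.1547,0.2))
plan(*w)
```

```text
1.6030570339133496 0.1788795714866776
t 24.9 TCP [0.6882 0.0568 0.3509] yaw 0.14 w 0.011 gf 58.6 F [0.1 0.1 6.2]
[0.0001, -0.0434, -0.0029] [0.0024, -0.0002, -0.0007]
[0.0002, -0.0863, -0.0071] [0.0024, -0.0002, -0.0007]
[0.0003, -0.1294, -0.0081] [0.0024, -0.0002, -0.0007]
[0.0004, -0.1725, -0.006] [0.0024, -0.0002, -0.0007]
[0.0005, -0.2153, -0.0007] [0.0024, -0.0002, -0.0007]
[0.0006, -0.2576, 0.0076] [0.0024, -0.0002, -0.0007]
[0.0007, -0.2992, 0.019] [0.0024, -0.0002, -0.0007]
[0.0008, -0.3398, 0.0334] [0.0024, -0.0002, -0.0007]
[0.0009, -0.3793, 0.0508] [0.0024, -0.0002, -0.0007]
[0.001, -0.4174, 0.0709] [0.0024, -0.0002, -0.0007]
[0.0011, -0.4539, 0.0938] [0.0024, -0.0002, -0.0007]
[0.0012, -0.4887, 0.1193] [0.0024, -0.0002, -0.0007]
[0.0012, -0.5216, 0.1472] [0.0024, -0.0002, -0.0007]
[0.0013, -0.5523, 0.1775] [0.0024, -0.0002, -0.0007]
[0.0014, -0.5807, 0.2099] [0.0024, -0.0002, -0.0007]
[0.0014, -0.6067, 0.2443] [0.0024, -0.0002, -0.0007]
[0.0015, -0.6301, 0.2805] [0.0024, -0.0002, -0.0007]
[0.0015, -0.6508, 0.3183] [0.0024, -0.0002, -0.0007]
[0.0015, -0.6688, 0.3575] [0.0024, -0.0002, -0.0007]
[0.0016, -0.6838, 0.3979] [0.0024, -0.0002, -0.0007]
[0.0016, -0.6958, 0.4393] [0.0024, -0.0002, -0.0007]
[0.0016, -0.7048, 0.4815] [0.0024, -0.0002, -0.0007]
```

Emit:
jog_arm:
  rows:
    - [[0, -0.022, -0.002], [0, 0, 0], 0.9]
    - [[0, -0.043, -0.003], [0, 0, 0], 0.9]
    - [[0, -0.086, -0.007], [0, 0, 0], 0.9]
    - [[0, -0.129, -0.008], [0, 0, 0], 0.9]
    - [[0, -0.172, -0.006], [0, 0, 0], 0.9]
    - [[0, -0.215, -0.001], [0, 0, 0], 0.9]
    - [[0, -0.258, 0.008], [0, 0, 0], 0.9]
    - [[0, -0.299, 0.019], [0, 0, 0], 0.9]
    - [[0, -0.34, 0.033], [0, 0, 0], 0.9]
    - [[0, -0.379, 0.051], [0, 0, 0], 0.9]
    - [[0, -0.417, 0.071], [0, 0, 0], 0.9]
    - [[0, -0.436, 0.082], [0, 0, 0], 0.9]

```text
time_s: 25.9
position: [0.5571, 0.0561, 0.3261]
orientation: [2.216, 2.22, 0.006]
force: [3.6, -2.3, 11.1]
gripper_width: 0.0109
grasp_force: 65.8
```

Run:
```python
from h import *
import math
H=(.6523,.021); s=robot.get_state()["position"]; zb=s[2]-.1547
th0=math.atan2(zb-H[1],H[0]-s[0])-math.atan2(.03,.175); print(th0,math.hypot(zb-H[1],H[0]-s[0]))
w=[]
for th in np.r_[np.linspace(th0,0,23)[1:],-.02]:
    w.append((H[0]-.175*np.cos(th)+.03*np.sin(th),s[1],H[1]+.175*np.sin(th)+.03*np.cos(th)+.1547,0.2))
plan(*w)
```

```text
0.8365786515970062 0.17802818099552462
t 25.9 TCP [0.5571 0.0561 0.3261] yaw 0.11 w 0.0109 gf 65.8 F [ 3.6 -2.3 11.1]
[0.0, -0.018, 0.0136] [0.0037, 0.0005, -0.001]
[0.0001, -0.0364, 0.0266] [0.0037, 0.0005, -0.001]
[0.0001, -0.0543, 0.0403] [0.0037, 0.0005, -0.001]
[0.0002, -0.0716, 0.0547] [0.0037, 0.0005, -0.001]
[0.0002, -0.0884, 0.0697] [0.0037, 0.0005, -0.001]
[0.0003, -0.1046, 0.0853] [0.0037, 0.0005, -0.001]
[0.0003, -0.1201, 0.1015] [0.0037, 0.0005, -0.001]
[0.0004, -0.1351, 0.1183] [0.0037, 0.0005, -0.001]
[0.0004, -0.1494, 0.1357] [0.0037, 0.0005, -0.001]
[0.0005, -0.163, 0.1536] [0.0037, 0.0005, -0.001]
[0.0005, -0.176, 0.172] [0.0037, 0.0005, -0.001]
[0.0005, -0.1882, 0.1909] [0.0037, 0.0005, -0.001]
[0.0006, -0.1997, 0.2102] [0.0037, 0.0005, -0.001]
[0.0006, -0.2105, 0.23] [0.0037, 0.0005, -0.001]
[0.0006, -0.2205, 0.2502] [0.0037, 0.0005, -0.001]
[0.0007, -0.2297, 0.2707] [0.0037, 0.0005, -0.001]
[0.0007, -0.2382, 0.2915] [0.0037, 0.0005, -0.001]
[0.0008, -0.2458, 0.3127] [0.0037, 0.0005, -0.001]
[0.0008, -0.2527, 0.3341] [0.0037, 0.0005, -0.001]
[0.0008, -0.2587, 0.3558] [0.0037, 0.0005, -0.001]
[0.0008, -0.2639, 0.3777] [0.0037, 0.0005, -0.001]
[0.0009, -0.2682, 0.3998] [0.0037, 0.0005, -0.001]
[0.0009, -0.2702, 0.4115] [0.0037, 0.0005, -0.001]
```

Emit:
jog_arm:
  rows:
    - [[0, -0.018, 0.013], [0, 0, 0], 0.9]
    - [[0, -0.036, 0.026], [0, 0, 0], 0.9]
    - [[0, -0.054, 0.04], [0, 0, 0], 0.9]
    - [[0, -0.072, 0.055], [0, 0, 0], 0.9]
    - [[0, -0.088, 0.07], [0, 0, 0], 0.9]
    - [[0, -0.105, 0.085], [0, 0, 0], 0.9]
    - [[0, -0.12, 0.101], [0, 0, 0], 0.9]
    - [[0, -0.135, 0.118], [0, 0, 0], 0.9]
    - [[0, -0.149, 0.136], [0, 0, 0], 0.9]
    - [[0, -0.163, 0.154], [0, 0, 0], 0.9]
    - [[0, -0.176, 0.172], [0, 0, 0], 0.9]
    - [[0, -0.182, 0.181], [0, 0, 0], 0.9]

```text
time_s: 26.9
position: [0.5026, 0.0559, 0.2701]
orientation: [2.218, 2.222, -0.0]
force: [-1.2, -5.8, 4.1]
gripper_width: 0.0108
grasp_force: 68.0
```

Run:
```python
from h import *
import math
H=(.6523,.021); s=robot.get_state()["position"]; zb=s[2]-.1547
th0=math.atan2(zb-H[1],H[0]-s[0])-math.atan2(.03,.175); print(th0,math.hypot(zb-H[1],H[0]-s[0]))
w=[]
for th in np.r_[np.linspace(th0,0,12)[1:],-.02]:
    w.append((H[0]-.175*np.cos(th)+.03*np.sin(th),s[1],H[1]+.175*np.sin(th)+.03*np.cos(th)+.1547,0.2))
plan(*w)
```

```text
0.39280431627404544 0.177006280953333
t 26.9 TCP [0.5026 0.0559 0.2701] yaw 0.12 w 0.0108 gf 68.0 F [-1.2 -5.8  4.1]
[0.0, -0.0125, 0.0171] [0.0007, 0.0008, -0.0009]
[0.0001, -0.0228, 0.0355] [0.0007, 0.0008, -0.0009]
[0.0001, -0.0325, 0.0543] [0.0007, 0.0008, -0.0009]
[0.0002, -0.0415, 0.0735] [0.0007, 0.0008, -0.0009]
[0.0002, -0.0497, 0.0929] [0.0007, 0.0008, -0.0009]
[0.0003, -0.0573, 0.1126] [0.0007, 0.0008, -0.0009]
[0.0003, -0.0642, 0.1326] [0.0007, 0.0008, -0.0009]
[0.0003, -0.0704, 0.1528] [0.0007, 0.0008, -0.0009]
[0.0004, -0.0758, 0.1732] [0.0007, 0.0008, -0.0009]
[0.0004, -0.0805, 0.1938] [0.0007, 0.0008, -0.0009]
[0.0005, -0.0845, 0.2146] [0.0007, 0.0008, -0.0009]
[0.0005, -0.0864, 0.2263] [0.0007, 0.0008, -0.0009]
```

Emit:
jog_arm:
  rows:
    - [[0, -0.012, 0.017], [0, 0, 0], 0.9]
    - [[0, -0.022, 0.035], [0, 0, 0], 0.9]
    - [[0, -0.032, 0.054], [0, 0, 0], 0.9]
    - [[0, -0.041, 0.073], [0, 0, 0], 0.9]
    - [[0, -0.049, 0.092], [0, 0, 0], 0.9]
    - [[0, -0.056, 0.11], [0, 0, 0], 0.9]
    - [[0, -0.062, 0.128], [0, 0, 0], 0.9]
    - [[0, -0.067, 0.145], [0, 0, 0], 0.9]
    - [[0, -0.072, 0.16], [0, 0, 0], 0.9]
    - [[0, -0.075, 0.172], [0, 0, 0], 0.9]
    - [[0, -0.078, 0.182], [0, 0, 0], 0.9]
    - [[0, -0.08, 0.19], [0, 0, 0], 0.9]

```text
time_s: 27.9
position: [0.4789, 0.0557, 0.2127]
orientation: [2.218, 2.223, -0.001]
force: [-0.2, -6.3, 3.1]
gripper_width: 0.0109
grasp_force: 71.3
```

Emit:
jog_arm:
  rows:
    - [[0, -0.001, 0.006], [0, 0, 0], 0.9]
    - [[0, -0.002, 0.012], [0, 0, 0], 0.9]
    - [[0, -0.003, 0.018], [0, 0, 0], 0.9]
    - [[0, -0.004, 0.024], [0, 0, 0], 0.9]
    - [[0, -0.004, 0.028], [0, 0, 0], 0.9]
    - [[0, -0.004, 0.03], [0, 0, 0], 0.9]
    - [[0, -0.004, 0.03], [0, 0, 0], 0.9]
    - [[0, -0.004, 0.03], [0, 0, 0], 0.9]

```text
time_s: 28.57
position: [0.4773, 0.0557, 0.2037]
orientation: [2.219, 2.224, -0.003]
force: [-5.3, -6.4, 3.9]
gripper_width: 0.0109
grasp_force: 71.5
```

Run:
```python
from h import *
import math
H=(.6523,.021); s=robot.get_state()["position"]; zb=s[2]-.1547
th0=math.atan2(zb-H[1],H[0]-s[0])-math.atan2(.03,.175); print(th0,math.hypot(zb-H[1],H[0]-s[0]))
plan((.477,.056,.2,0))
```

```text
-0.011238782888714105 0.17718100247693422
t 28.5667 TCP [0.4773 0.0557 0.2037] yaw 0.13 w 0.0109 gf 71.5 F [-5.3 -6.4  3.9]
[0.0009, -0.0011, 0.0122] [-0.0009, 0.001, 0.0014]
```

Emit:
jog_arm:
  rows:
    - [[0, 0, 0.005], [0, 0, 0], 0.9]
    - [[0, 0, 0.01], [0, 0, 0], 0.9]
    - [[0, 0, 0.015], [0, 0, 0], 0.9]
    - [[0, 0, 0.015], [0, 0, 0], 0.9]
    - [[0, 0, 0.015], [0, 0, 0], 0.9]

```text
time_s: 28.98
position: [0.4771, 0.0558, 0.2004]
orientation: [-2.218, -2.223, 0.006]
force: [-12.8, -6.4, 16.9]
gripper_width: 0.0111
grasp_force: 74.0
```

Emit:
jog_arm:
  rows:
    - [[0, 0, 0.005], [0, 0, 0], 0.9]
    - [[0, 0, 0.01], [0, 0, 0], 0.9]
    - [[0, 0, 0.01], [0, 0, 0], 0.9]
    - [[0, 0, 0.01], [0, 0, 0], 0.9]

```text
time_s: 29.32
position: [0.4773, 0.0558, 0.2001]
orientation: [-2.218, -2.223, 0.006]
force: [-27.5, -8.6, 42.1]
gripper_width: 0.0113
grasp_force: 76.6
```

The hood is at a hard stop, so it's closed. I'll unload, release and retreat.

Emit:
jog_arm:
  rows:
    - [[0, 0, -0.01], [0, 0, 0], 0.9]
    - [[0, 0, -0.017], [0, 0, 0], 0.9]
    - [[0, 0, -0.017], [0, 0, 0], 0.7]
    - [[0, 0, -0.017], [0, 0, 0], 0.65]
    - [[0, 0, -0.017], [0, 0, 0], 0.65]
    - [[0, 0, -0.017], [0, 0, 0], 0.65]
    - [[0, 0, -0.05], [0, 0, 0], 0.65]
    - [[0, 0, -0.12], [0, 0, 0], 0.65]
    - [[0, 0, -0.22], [0, 0, 0], 0.6]
    - [[0, 0, -0.35], [0, 0, 0], 0.5]
    - [[0.1, -0.1, -0.4], [0, 0, -0.08], 0.4]
    - [[0.2, -0.2, -0.4], [0, 0, -0.16], 0.4]

```text
time_s: 30.32
position: [0.4207, 0.1133, 0.3214]
orientation: [1.918, 2.481, 0.01]
force: [0.3, 0.4, 0.0]
gripper_width: 0.051
grasp_force: 0.0
```

Run:
```python
from h import *
plan((.42,-.2,.3,40),(.4012,-.336,.3,64.4))
im=snap("side","s7.png")
c=cv2.resize(im[140:420,200:520],None,fx=2.3,fy=2.1,interpolation=cv2.INTER_CUBIC); cv2.imwrite("pics/c7.png",c)
```

```text
t 30.3167 TCP [0.4207 0.1133 0.3214] yaw 14.59 w 0.051 gf 0.0 F [0.3 0.4 0. ]
[-1.0099, -0.266, 0.0693] [0.0054, 0.0015, -0.2823]
[-1.4328, -0.4408, 0.068] [0.0051, 0.0027, -0.5534]
```

View pics/c7.png

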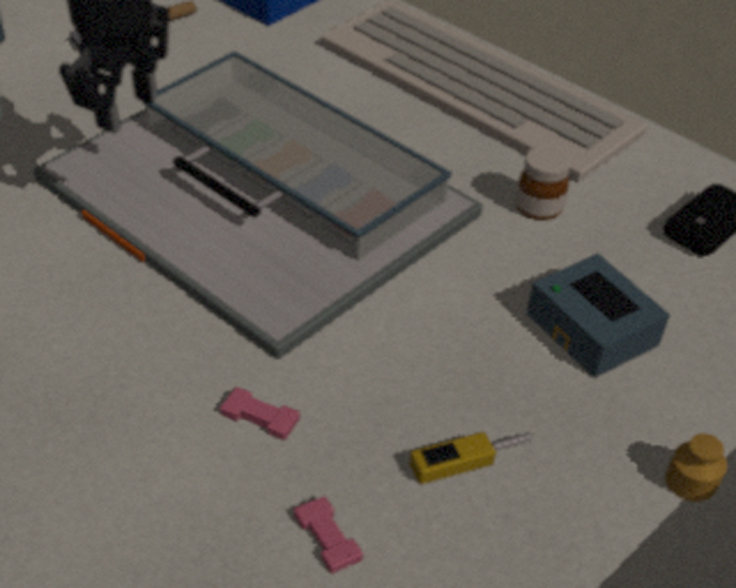

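The hood is closed over the pieces. The opening is at crop (561,338), the probe handle at (455,456) and the pin tip at (530,436). Moving to the probe.

Emit:
jog_arm:
  rows:
    - [[-0.1, -0.03, 0], [0, 0, -0.07], 0.3]
    - [[-0.2, -0.06, 0], [0, 0, -0.14], 0.3]
    - [[-0.3, -0.09, 0], [0, 0, -0.21], 0.3]
    - [[-0.4, -0.12, 0], [0, 0, -0.28], 0.3]
    - [[-0.5, -0.15, 0], [0, 0, -0.35], 0.3]
    - [[-0.6, -0.18, 0], [0, 0, -0.42], 0.3]
    - [[-0.7, -0.22, 0], [0, 0, -0.48], 0.3]
    - [[-0.8, -0.26, 0], [0, 0, -0.553], 0.3]
    - [[-0.9, -0.3, 0], [0, 0, -0.553], 0.3]
    - [[-1, -0.33, 0], [0, 0, -0.553], 0.3]

```text
time_s: 31.2
position: [0.3985, -0.2034, 0.3168]
orientation: [0.7, 3.062, -0.0]
force: [0.5, 0.2, 1.0]
gripper_width: 0.0599
grasp_force: 0.0
```

Run:
```python
from h import *
print('opening side',toz("side",[(443.6,300.7)],.012))
p=piece("top",snap("top"),'yellow',(430,260,470,310),.02); print(p[:4])
plan((.401,-.3355,.25,64.4))
```

```text
opening side [[ 0.58034645 -0.31452005  0.012     ]]Traceback (most recent call last):
  File "<stdin>", line 3, in <module>
TypeError: 'NoneType' object is not subscriptable
```

Run:
```python
from h import *
p=piece("side",snap("side"),'yellow',(360,330,440,380),.015); print(p and p[:4])
plan((.401,-.3355,.25,64.4))
```

```text
(array([ 0.39831283, -0.33739964]), array([ 0.39833823, -0.3370833 ]), np.float64(-0.41180654101473113), np.float32(0.071358904))
t 31.3 TCP [ 0.3986 -0.2049  0.3167] yaw 63.97 w 0.06 gf 0.0 F [-0.6  0.3  0.2]
[-0.198, -0.3875, 0.2228] [-0.0005, 0.0005, -0.0047]
```

Emit:
jog_arm:
  rows:
    - [[-0.06, -0.12, 0.05], [0, 0, 0], 0.3]
    - [[-0.12, -0.24, 0.12], [0, 0, 0], 0.3]
    - [[-0.17, -0.34, 0.19], [0, 0, 0], 0.3]
    - [[-0.195, -0.388, 0.22], [0, 0, -0.005], 0.3]
    - [[-0.195, -0.388, 0.22], [0, 0, -0.005], 0.3]
    - [[-0.195, -0.388, 0.22], [0, 0, -0.005], 0.3]
    - [[-0.195, -0.388, 0.22], [0, 0, -0.005], 0.3]

```text
time_s: 31.88
position: [0.4017, -0.3313, 0.2508]
orientation: [0.688, 3.065, 0.0]
force: [0.2, 1.1, 0.8]
gripper_width: 0.0602
grasp_force: 0.0
```

Run:
```python
from h import *
plan((.401,-.3355,.178,64.4))
```

```text
t 31.8833 TCP [ 0.4017 -0.3313  0.2508] yaw 64.71 w 0.0602 gf 0.0 F [0.2 1.1 0.8]
[-0.0037, -0.0136, 0.2427] [0.0002, 0.0004, 0.0035]
```

Emit:
jog_arm:
  rows:
    - [[-0.004, -0.013, 0.08], [0, 0, 0.003], 0.3]
    - [[-0.004, -0.013, 0.16], [0, 0, 0.003], 0.3]
    - [[-0.004, -0.013, 0.21], [0, 0, 0.003], 0.3]
    - [[-0.004, -0.013, 0.243], [0, 0, 0.003], 0.3]
    - [[-0.004, -0.013, 0.243], [0, 0, 0.003], 0.3]
    - [[-0.004, -0.013, 0.243], [0, 0, 0.003], 0.9]
    - [[-0.004, -0.013, 0.243], [0, 0, 0.003], 0.9]
    - [[-0.004, -0.013, 0.243], [0, 0, 0.003], 0.9]
    - [[-0.004, -0.013, 0.243], [0, 0, 0.003], 0.9]
    - [[-0.004, -0.013, 0.243], [0, 0, 0.003], 0.9]

```text
time_s: 32.72
position: [0.4013, -0.3365, 0.1791]
orientation: [0.695, 3.061, -0.002]
force: [0.4, 1.3, 6.2]
gripper_width: 0.0249
grasp_force: 60.5
```

Run:
```python
from h import *
# line-up pose: tip 20 mm before mouth, probe yaw -12.7
a=np.radians(-12.7); d=np.array([np.cos(a),np.sin(a)]); M=np.array([.583,-.3165])
c=M-d*(.095); print(c); plan((*c,.178,77.3))
```

```text
[ 0.49032422 -0.29561461]
t 32.7167 TCP [ 0.4013 -0.3365  0.1791] yaw 64.41 w 0.0249 gf 60.5 F [0.4 1.3 6.2]
[-0.2088, 0.2511, 0.0042] [-0.0007, 0.002, -0.1432]
```

Emit:
jog_arm:
  rows:
    - [[-0.02, 0.025, 0], [0, 0, -0.01], 0.9]
    - [[-0.045, 0.055, 0], [0, 0, -0.03], 0.9]
    - [[-0.07, 0.085, 0], [0, 0, -0.05], 0.9]
    - [[-0.095, 0.115, 0], [0, 0, -0.07], 0.9]
    - [[-0.12, 0.145, 0], [0, 0, -0.09], 0.9]
    - [[-0.145, 0.175, 0], [0, 0, -0.11], 0.9]
    - [[-0.17, 0.205, 0], [0, 0, -0.13], 0.9]
    - [[-0.195, 0.235, 0], [0, 0, -0.143], 0.9]
    - [[-0.209, 0.251, 0], [0, 0, -0.143], 0.9]
    - [[-0.209, 0.251, 0], [0, 0, -0.143], 0.9]
    - [[-0.209, 0.251, 0], [0, 0, -0.143], 0.9]

```text
time_s: 33.63
position: [0.4908, -0.2953, 0.1791]
orientation: [0.347, 3.118, -0.002]
force: [3.2, 1.7, 5.9]
gripper_width: 0.0248
grasp_force: 60.4
```

Run:
```python
from h import *
plan()
A=snap("top","t8.png")[165:315,390:490]; B=snap("side","s8.png")[240:390,370:500]
f=lambda i:cv2.resize(i,(int(i.shape[1]*3.4),int(i.shape[0]*3.4)),interpolation=cv2.INTER_CUBIC)
cv2.imwrite("pics/c8.png",np.hstack([f(A),f(B)]))
```

```text
t 33.6333 TCP [ 0.4908 -0.2953  0.1791] yaw 77.31 w 0.0248 gf 60.4 F [3.2 1.7 5.9]
```

View pics/c8.png

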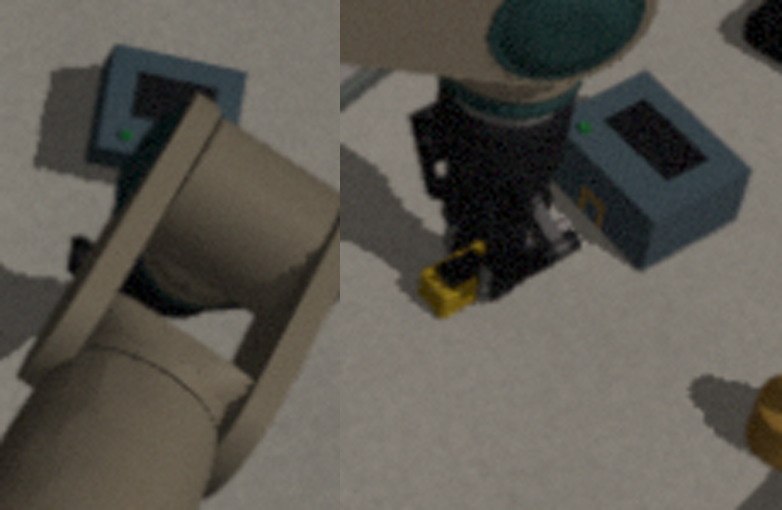

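The pin is hidden behind the gripper in both views. I'll release, back off and measure the alignment.

Emit:
jog_arm:
  rows:
    - [[0, 0, 0], [0, 0, 0], 0.4]
    - [[0, 0, 0], [0, 0, 0], 0.3]
    - [[0, 0, 0], [0, 0, 0], 0.3]
    - [[0, 0, -0.03], [0, 0, 0], 0.3]
    - [[0, 0, -0.12], [0, 0, 0], 0.3]
    - [[0, 0, -0.25], [0, 0, 0], 0.3]
    - [[0.05, 0.1, -0.35], [0, 0, 0], 0.3]
    - [[0.1, 0.22, -0.35], [0, 0, 0], 0.3]
    - [[0.1, 0.35, -0.35], [0, 0, 0], 0.3]
    - [[0.1, 0.48, -0.35], [0, 0, 0], 0.3]
    - [[0.1, 0.6, -0.35], [0, 0, 0], 0.3]
    - [[0.1, 0.6, -0.35], [0, 0, 0], 0.3]

```text
time_s: 34.73
position: [0.5007, -0.1083, 0.283]
orientation: [0.34, 3.122, 0.003]
force: [-0.3, 0.4, 1.3]
gripper_width: 0.0593
grasp_force: 0.0
```

Run:
```python
from h import *
plan()
t=snap("top","t9.png"); s=snap("side","s9.png")
print(piece("top",t,'yellow',(390,200,490,315),.02)[:5]); print(piece("side",s,'yellow',(370,240,500,390),.015)[:5])
A=t[190:280,400:475]; B=s[265:355,390:490]
f=lambda i,k:cv2.resize(i,(int(i.shape[1]*k),int(i.shape[0]*k)),interpolation=cv2.INTER_CUBIC)
cv2.imwrite("pics/c9.png",np.hstack([f(A,4.5),f(B,4.5)]))
```

```text
t 34.7333 TCP [ 0.5007 -0.1083  0.283 ] yaw 77.58 w 0.0593 gf 0.0 F [-0.3  0.4  1.3]
(array([ 0.49059634, -0.29233828]), array([ 0.4907019, -0.292248 ]), np.float64(-0.22092143589717672), np.float32(0.070628), np.float32(0.025179865))
(array([ 0.48844254, -0.29615377]), array([ 0.4884312 , -0.29628154]), np.float64(-0.1568117349645668), np.float32(0.076517165), np.float32(0.03438423))
```

View pics/c9.png

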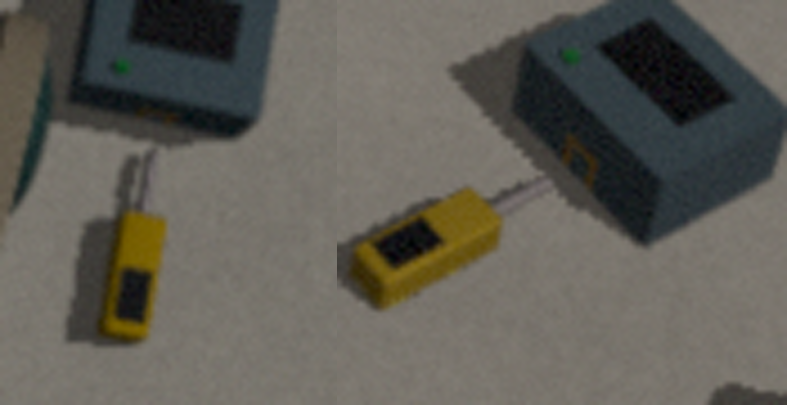

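The pin tip shows at top crop (152,150) and side crop (551,183). The brass frame's centre is at top (157,116) and side (581,163).

Run:
```python
from h import *
T=lambda L:[((x+.5)/4.5-.5+400,(y+.5)/4.5-.5+190) for x,y in L]
S=lambda L:[((x-337+.5)/4.5-.5+390,(y+.5)/4.5-.5+265) for x,y in L]
for n,g,L in (("top",T,[(142,212),(152,150),(157,116)]),("side",S,[(494,208),(551,183),(581,163)])):
    b,t,m=toz(n,g(L),.012)[:,:2]; print(n,b.round(4),t.round(4),m.round(4),'pin yaw',np.degrees(np.arctan2(*(t-b)[::-1])).round(1),'tip-mouth yaw',np.degrees(np.arctan2(*(m-t)[::-1])).round(1))
    for yd in(-11,-12.7,-14):
        a=np.radians(yd); d=np.array([np.cos(a),np.sin(a)]); l=np.array([-d[1],d[0]]); print(yd,'along',((m-t)@d*1e3).round(1),'mouth left of tip',((m-t)@l*1e3).round(1))
# terminal front edges
print('side front bottom',toz("side",S([(516,115),(645,243)]),0).round(4).tolist(),'top',toz("side",S([(528,43),(661,163)]),.05).round(4).tolist())
print('top front bottom',toz("top",T([(68,100),(238,136)]),0).round(4).tolist(),'top',toz("top",T([(83,84),(258,120)]),.05).round(4).tolist())
# probe handle edge lines (top view, top face z .024)
print('probe top left/right edges',toz("top",T([(126,211),(104,328),(165,218),(148,338)]),.024).round(4).tolist())
```

```text
top [ 0.5278 -0.3005] [ 0.5632 -0.3082] [ 0.5829 -0.3123] pin yaw -12.3 tip-mouth yaw -11.6
-11 along 20.0 mouth left of tip -0.2
-12.7 along 20.0 mouth left of tip 0.4
-14 along 20.0 mouth left of tip 0.8
side [ 0.5295 -0.3028] [ 0.5605 -0.3125] [ 0.5804 -0.3151] pin yaw -17.3 tip-mouth yaw -7.6
-11 along 20.1 mouth left of tip 1.2
-12.7 along 20.0 mouth left of tip 1.8
-14 along 20.0 mouth left of tip 2.3
side front bottom [[0.5913, -0.2693, 0.0], [0.572, -0.361, -0.0]] top [[0.593, -0.2672, 0.05], [0.5774, -0.3557, 0.05]]
top front bottom [[0.5957, -0.2644, 0.0], [0.5735, -0.3615, 0.0]] top [[0.5922, -0.263, 0.05], [0.571, -0.359, 0.05]]
probe top left/right edges [[0.5262, -0.2887, 0.024], [0.4611, -0.273, 0.024], [0.522, -0.3104, 0.024], [0.4552, -0.2971, 0.024]]
```

The pin is lined up within about 1 mm. I'll regrip and push in.

Run:
```python
from h import *
plan((.4905,-.2953,.283,77.3),(.4905,-.2953,.178,77.3))
```

```text
t 34.8333 TCP [ 0.5002 -0.112   0.2828] yaw 77.43 w 0.0597 gf 0.0 F [-0.1 -0.9 -0.9]
[-0.1013, -0.6033, -0.0006] [-0.0002, 0.0003, 0.0014]
[-0.1011, -0.6032, 0.3494] [-0.0002, 0.0003, 0.0014]
```

Emit:
jog_arm:
  rows:
    - [[-0.1, -0.12, 0], [0, 0, 0], 0.3]
    - [[-0.1, -0.24, 0], [0, 0, 0], 0.3]
    - [[-0.1, -0.36, 0], [0, 0, 0], 0.3]
    - [[-0.1, -0.48, 0], [0, 0, 0], 0.3]
    - [[-0.1, -0.58, 0], [0, 0, 0], 0.3]
    - [[-0.1, -0.602, 0], [0, 0, 0], 0.3]
    - [[-0.1, -0.602, 0], [0, 0, 0], 0.3]
    - [[-0.1, -0.602, 0.1], [0, 0, 0], 0.3]
    - [[-0.1, -0.602, 0.2], [0, 0, 0], 0.3]
    - [[-0.1, -0.602, 0.3], [0, 0, 0], 0.3]
    - [[-0.1, -0.602, 0.348], [0, 0, 0], 0.3]
    - [[-0.1, -0.602, 0.348], [0, 0, 0], 0.3]

```text
time_s: 35.83
position: [0.4885, -0.2943, 0.1735]
orientation: [-0.346, -3.115, -0.007]
force: [-0.7, 1.3, -0.9]
gripper_width: 0.0597
grasp_force: 0.0
```

Emit:
jog_arm:
  rows:
    - [[0, 0, 0], [0, 0, 0], 0.9]
    - [[0, 0, 0], [0, 0, 0], 0.9]
    - [[0, 0, 0], [0, 0, 0], 0.9]
    - [[0, 0, 0], [0, 0, 0], 0.9]
    - [[0, 0, 0], [0, 0, 0], 0.9]
    - [[0, 0, 0], [0, 0, 0], 0.9]

```text
time_s: 36.33
position: [0.4903, -0.2962, 0.1802]
orientation: [0.347, 3.119, -0.003]
force: [-0.4, 0.9, 6.2]
gripper_width: 0.0242
grasp_force: 61.5
```

Run:
```python
from h import *
a=np.radians(-12.5); d=np.array([np.cos(a),np.sin(a)]); l=np.array([-d[1],d[0]]); c=np.array([.4908,-.2953])+l*.0008
plan(*[(*(c+d*k),.178,77.5) for k in(.012,.03,.061)])
```

```text
t 36.3333 TCP [ 0.4903 -0.2962  0.1802] yaw 77.29 w 0.0242 gf 61.5 F [-0.4  0.9  6.2]
[-0.0408, 0.0061, 0.0075] [-0.0008, 0.0025, -0.0024]
[-0.1008, 0.0063, 0.0078] [-0.0008, 0.0025, -0.0024]
[-0.2041, 0.0067, 0.0082] [-0.0008, 0.0025, -0.0024]
```

Emit:
jog_arm:
  rows:
    - [[-0.02, 0.003, 0], [0, 0, -0.002], 0.9]
    - [[-0.04, 0.006, 0], [0, 0, -0.002], 0.9]
    - [[-0.055, 0.006, 0], [0, 0, -0.002], 0.9]
    - [[-0.07, 0.006, 0], [0, 0, -0.002], 0.9]
    - [[-0.085, 0.006, 0], [0, 0, -0.002], 0.9]
    - [[-0.1, 0.006, 0], [0, 0, -0.002], 0.9]
    - [[-0.1, 0.006, 0], [0, 0, -0.002], 0.9]
    - [[-0.1, 0.006, 0], [0, 0, -0.002], 0.9]

```text
time_s: 37.0
position: [0.5198, -0.3013, 0.1802]
orientation: [0.343, 3.12, -0.003]
force: [-2.6, 0.7, 6.2]
gripper_width: 0.0242
grasp_force: 61.7
```

Run:
```python
from h import *
a=np.radians(-12.5); d=np.array([np.cos(a),np.sin(a)]); l=np.array([-d[1],d[0]]); c=np.array([.4908,-.2953])+l*.0008
plan((*(c+d*.061),.178,77.5))
```

```text
t 37.0 TCP [ 0.5198 -0.3013  0.1802] yaw 77.45 w 0.0242 gf 61.7 F [-2.6  0.7  6.2]
[-0.1047, 0.0012, 0.0077] [-0.0009, 0.0018, -0.0006]
```

No resistance with the pin about 10 mm past the mouth. I'll continue to the stop.

Emit:
jog_arm:
  rows:
    - [[-0.015, 0, 0], [0, 0, 0], 0.9]
    - [[-0.03, 0, 0], [0, 0, 0], 0.9]
    - [[-0.045, 0, 0], [0, 0, 0], 0.9]
    - [[-0.06, 0, 0], [0, 0, 0], 0.9]
    - [[-0.075, 0, 0], [0, 0, 0], 0.9]
    - [[-0.088, 0.001, 0], [0, 0, 0], 0.9]
    - [[-0.096, 0.001, 0], [0, 0, 0], 0.9]
    - [[-0.102, 0.001, 0], [0, 0, 0], 0.9]
    - [[-0.106, 0.001, 0], [0, 0, 0], 0.9]
    - [[-0.106, 0.001, 0], [0, 0, 0], 0.9]

```text
time_s: 37.83
position: [0.5494, -0.3077, 0.1802]
orientation: [-0.343, -3.118, -0.0]
force: [-17.7, 5.2, 17.3]
gripper_width: 0.0245
grasp_force: 62.8
```

Emit:
jog_arm:
  rows:
    - [[-0.004, 0, 0], [0, 0, 0], 0.9]
    - [[-0.008, 0, 0], [0, 0, 0], 0.9]
    - [[-0.012, 0, 0], [0, 0, 0], 0.9]
    - [[-0.012, 0, 0], [0, 0, 0], 0.9]

```text
time_s: 38.17
position: [0.5511, -0.3082, 0.1802]
orientation: [-0.343, -3.109, -0.004]
force: [-38.4, 12.4, 29.3]
gripper_width: 0.0248
grasp_force: 64.3
```

Emit:
jog_arm:
  rows:
    - [[0.008, 0, 0], [0, 0, 0], 0.9]
    - [[0.008, 0, 0], [0, 0, 0], 0.4]
    - [[0.008, 0, 0], [0, 0, 0], 0.3]
    - [[0.008, 0, 0], [0, 0, 0], 0.3]
    - [[0.008, 0, -0.03], [0, 0, 0], 0.3]
    - [[0.008, 0, -0.12], [0, 0, 0], 0.3]
    - [[0.008, 0, -0.25], [0, 0, 0], 0.3]
    - [[0.05, 0.1, -0.35], [0, 0, 0], 0.3]
    - [[0.15, 0.22, -0.4], [0, 0, 0], 0.3]
    - [[0.25, 0.34, -0.4], [0, 0, 0], 0.3]
    - [[0.35, 0.46, -0.4], [0, 0, 0], 0.3]
    - [[0.45, 0.58, -0.4], [0, 0, 0], 0.3]

```text
time_s: 39.17
position: [0.4704, -0.1296, 0.2988]
orientation: [0.343, 3.121, -0.0]
force: [0.3, 0.4, -0.3]
gripper_width: 0.0599
grasp_force: 0.0
```

Run:
```python
from h import *
plan()
t=snap("top","t10.png"); s=snap("side","s10.png")
print(piece("top",t,'yellow',(390,200,490,315),.02)[:5])
f=lambda i,k:cv2.resize(i,(int(i.shape[1]*k),int(i.shape[0]*k)),interpolation=cv2.INTER_CUBIC)
cv2.imwrite("pics/c10.png",np.hstack([f(t[190:300,400:470],2.4),f(s[190:300,200:300],2.4)]) if 0 else np.hstack([f(t[170:310,200:470],1.45),f(s[170:310,200:470],1.45)]))
```

```text
t 39.1667 TCP [ 0.4704 -0.1296  0.2988] yaw 77.45 w 0.0599 gf 0.0 F [ 0.3  0.4 -0.3]
(array([ 0.54722407, -0.304268  ]), array([ 0.54745137, -0.30406296]), np.float64(-0.21606522214258206), np.float32(0.06850624), np.float32(0.025394727))
```

View pics/c10.png

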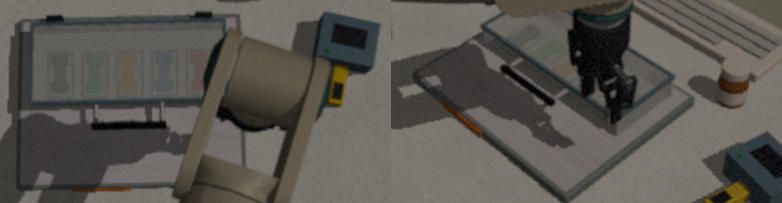

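The probe sits at or within about 1 mm of full depth. I'll make sure by nudging its rear end with closed fingers.

Run:
```python
from h import *
plan((.489,-.2943,.299,77.5),(.489,-.2943,.188,77.5))
```

```text
t 39.2667 TCP [ 0.4693 -0.1272  0.2976] yaw 77.7 w 0.0596 gf 0.0 F [-0.2 -1.  -0.2]
[-0.1827, -0.5303, -0.0056] [0.0009, -0.0011, 0.0022]
[-0.1833, -0.5308, 0.3644] [0.0009, -0.0011, 0.0022]
```

Emit:
jog_arm:
  rows:
    - [[-0.04, -0.12, 0], [0, 0, 0], 1]
    - [[-0.08, -0.24, 0], [0, 0, 0], 1]
    - [[-0.12, -0.36, 0], [0, 0, 0], 1]
    - [[-0.16, -0.47, 0], [0, 0, 0], 1]
    - [[-0.18, -0.53, 0], [0, 0, 0], 1]
    - [[-0.18, -0.53, 0], [0, 0, 0], 1]
    - [[-0.18, -0.53, 0.05], [0, 0, 0], 1]
    - [[-0.18, -0.53, 0.15], [0, 0, 0], 1]
    - [[-0.18, -0.53, 0.25], [0, 0, 0], 1]
    - [[-0.18, -0.53, 0.34], [0, 0, 0], 1]
    - [[-0.18, -0.53, 0.362], [0, 0, 0], 1]
    - [[-0.18, -0.53, 0.362], [0, 0, 0], 1]

```text
time_s: 40.27
position: [0.4892, -0.2975, 0.1872]
orientation: [-0.342, -3.119, -0.004]
force: [0.1, 0.2, 0.5]
gripper_width: -0.0
grasp_force: 0.0
```

Emit:
jog_arm:
  rows:
    - [[-0.01, 0, 0], [0, 0, 0], 1]
    - [[-0.02, 0, 0], [0, 0, 0], 1]
    - [[-0.03, 0, 0], [0, 0, 0], 1]
    - [[-0.035, 0, 0], [0, 0, 0], 1]
    - [[-0.04, 0, 0], [0, 0, 0], 1]
    - [[-0.045, 0, 0], [0, 0, 0], 1]
    - [[-0.045, 0, 0], [0, 0, 0], 1]

```text
time_s: 40.85
position: [0.5023, -0.3011, 0.1898]
orientation: [-0.343, -3.12, -0.0]
force: [-8.0, 3.0, 6.8]
gripper_width: -0.0002
grasp_force: 4.3
```

Emit:
jog_arm:
  rows:
    - [[-0.003, 0.01, 0], [0, 0, 0], 1]
    - [[-0.006, 0.012, 0], [0, 0, 0], 1]
    - [[-0.01, 0.012, 0], [0, 0, 0], 1]
    - [[-0.01, 0.012, 0], [0, 0, 0], 1]

```text
time_s: 41.18
position: [0.5042, -0.2991, 0.1896]
orientation: [-0.344, -3.113, 0.001]
force: [-23.6, -0.1, 14.7]
gripper_width: 0.0002
grasp_force: 11.5
```

Emit:
jog_arm:
  rows:
    - [[-0.003, 0, 0], [0, 0, 0], 1]
    - [[-0.006, 0, 0], [0, 0, 0], 1]
    - [[-0.006, 0, 0], [0, 0, 0], 1]

```text
time_s: 41.43
position: [0.505, -0.2994, 0.1895]
orientation: [-0.344, -3.108, -0.001]
force: [-32.5, 2.8, 20.6]
gripper_width: 0.0004
grasp_force: 16.2
```

Emit:
jog_arm:
  rows:
    - [[0.02, 0, 0], [0, 0, 0], 1]
    - [[0.08, 0, -0.03], [0, 0, 0], 1]
    - [[0.12, 0, -0.15], [0, 0, 0], 1]
    - [[0.12, 0, -0.28], [0, 0, 0], 1]
    - [[0.2, 0.1, -0.4], [0, 0, 0], 0.8]
    - [[0.28, 0.22, -0.4], [0, 0, 0], 0.5]
    - [[0.36, 0.34, -0.4], [0, 0, 0], 0.4]
    - [[0.42, 0.46, -0.4], [0, 0, 0], 0.4]
    - [[0.42, 0.58, -0.4], [0, 0, 0], 0.4]
    - [[0.42, 0.7, -0.4], [0, 0, 0], 0.4]
    - [[0.42, 0.7, -0.4], [0, 0, 0], 0.4]

```text
time_s: 42.35
position: [0.4311, -0.061, 0.3099]
orientation: [0.333, 3.122, 0.003]
force: [-0.8, 0.2, 0.8]
gripper_width: 0.0512
grasp_force: 0.0
```

Run:
```python
from h import *
plan()
t=snap("top","t11.png"); s=snap("side","s11.png")
print(piece("top",t,'yellow',(390,200,490,315),.02)[:5])
f=lambda i,k:cv2.resize(i,(int(i.shape[1]*k),int(i.shape[0]*k)),interpolation=cv2.INTER_CUBIC)
A=np.vstack([f(t[180:270,405:475],3.2)]); B=f(s[250:340,395:495],3.2); C=f(t[165:305,200:380],800/180*.68)
r=np.hstack([A,B]); C=cv2.resize(C,(r.shape[1],int(C.shape[0]*r.shape[1]/C.shape[1])))[:310]
cv2.imwrite("pics/c11.png",np.vstack([r,C]))
```

```text
t 42.35 TCP [ 0.4311 -0.061   0.3099] yaw 77.82 w 0.0512 gf 0.0 F [-0.8  0.2  0.8]
(array([ 0.54747347, -0.30331082]), array([ 0.54743301, -0.30320967]), np.float64(-0.255028028357005), np.float32(0.068605535), np.float32(0.024799258))
```

View pics/c11.png

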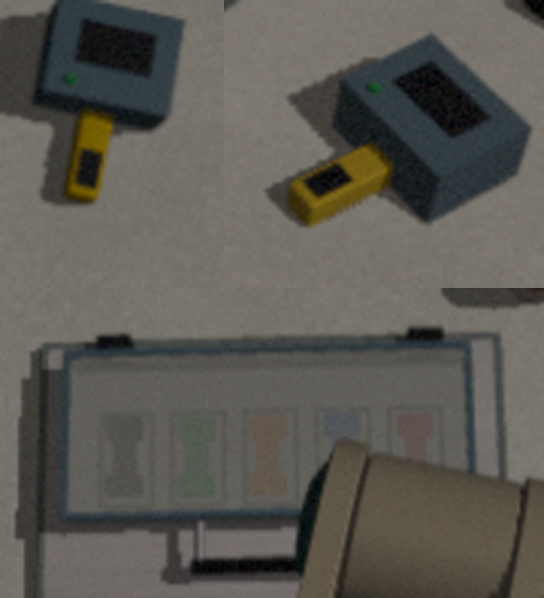

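The probe handle is flush against the block and did not move under the second push, so it is fully in. I'll check the hood angle numerically before handing in.

Run:
```python
from h import *
s=cv2.imread("pics/s7.png"); g=cv2.cvtColor(s,cv2.COLOR_BGR2GRAY); m=((g<28)*255).astype(np.uint8); k=np.zeros_like(m); k[210:248,270:320]=1; c=big(m*k); print(cv2.minAreaRect(c)[0])
for th in(0,.03,.06):
    print(th,proj("side",[.6523-.175*np.cos(th)+.03*np.sin(th),.0535,.021+.175*np.sin(th)+.03*np.cos(th)]))
```

```text
(293.78167724609375, 228.60311889648438)
0 [[293.59133309 227.82100681]]
0.03 [[293.77340129 225.99795398]]
0.06 [[294.00705772 224.14382145]]
```

```bash
python3 -c "
from station import robot
print(robot.hand_in())"
```

```text
the job is handed in; nothing more can be done
None
```

The job is handed in: all five pieces lie squarely in their own outlines in one even row, the hood is fully closed over them, and the probe's pin is all the way into the terminal opening; I touched nothing else on the bench.

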